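Load the nail strip into the wooden toy nailer and shut its rail

ROBOT

A 7-joint arm with a two-finger parallel gripper is mounted at the origin on the work surface. World frame = base frame: x ahead of the robot, y to its left, z up, the work surface at z = 0. Lengths are in m, angles in degrees, forces in N, time in s.
With the tool pointing down it reaches from about 0.4 to 0.925 m from the base axis. Payload 5.6 kg.
Tool frame: the origin (TCP) lies midway between the tips of the shut fingers; the grasp point (between the pads) lies 19 mm behind it; y points along the fingers, z is the direction in which the jaws open and shut, and the axes are right-handed (so a half turn about y gives the same grasp; the last joint's range is limited). The gripper opens to 85 mm and grips with 20 to 120 N. Pads are 22 mm wide; open, the fingers measure 114 mm over their backs; the gripper's body (76 mm by 85 mm) begins 54 mm behind the grasp point. The pads swing forward as they close: fully open they stand 13 mm farther back than shut.
Start: joints at [60.676, 26.786, -0.665, 91.828, 0.344, 61.387, -3.226], TCP at [0.294, -0.58, 0.231] pointing down, gripper open.
Joint ranges: [-144.91, 144.91], [-17.63, 115.5], [-89.93, 88.59], [15.96, 139.68], [-74.01, 254.01], [8.47, 105.57], [-167.45, 167.45]. Speed limits (degrees/s): [147.25, 147.25, 180, 180, 180, 180, 180].

INTERFACE

Orientations are given as a 3x3 rotation matrix whose columns are the frame's x, y, z axes.
In Python, from station import manip, cams gives the robot as it stands.
- The arm moves only by the tool servo_tool, never from a script. Its argument "rows" is a list of rows, each an object of numbers: "hand": the opening, from 0 (shut) to 1 (fully open); "x", "y", "z": the shift along the tool's x, y, z in cm; "spin": the turn about the tool's y in rad. In form: [{"hand": .., "x": .., "y": .., "z": .., "spin": ..}, ...]. A call has exactly 5 rows; each row is the pose to reach, as a shift and turn from the pose commanded when the call began, along the tool's axes at that moment; what a row does not reach only later rows make up. A row lasts 1/10 s, in which the tool goes at most 50 mm and 8.59 degrees, less where a joint would pass 70% of its speed; a pose out of reach is approached as far as the arm can. A call with a gripper value outside its range is refused whole. The fingers move at their own pace and stop on an object; the grip force is fixed at half the most. Time passes only in rows, so rows that repeat a pose let the fingers close, or fill a call up. It gives the time, the measured TCP pose, the force and the opening at its end, in the units of the state.
- manip.get_state(): the state, without advancing time (a new reading comes with each control period).
- cams.read_camera(name): name is "side" or "top"; returns the picture (420x560x3 uint8, red, green, blue); there is no depth.
- cams.camera_params(name): a dict with "K" (3x3 intrinsics, pixels), "dist" ([k1, k2, p1, p2, k3] as OpenCV has them; the pictures are not rectified), "R" (3x3) and "t" (3): a world point X has camera coordinates R X + t. Camera axes: x right, y down, z forward; pixel columns grow to the right and rows downward; lengths in m; the calibration is good to about 2 mm. A picture is of the moment at which its call begins. camera_params takes no time and is no camera call.
- manip.hand_in(): hands the job in, once; it reports no verdict.
The state is a dict: "t": time; "qpos": joint angles; "joint_velocities": joint speeds; "effort": joint torques, N m; "ee_pos": TCP position; "eef_rot": TCP orientation; "force": force on the tool from outside, world axes, zero at the start; "torque": the same for the moment, N m; "gripper_width": opening from 0.0 (shut) to 1.0 (fully open).
Only numpy, scipy, OpenCV 4.12 (cv2) and the standard library are available. Lean on these libraries where they do the work, as an engineer would, in place of code of your own. Each camera call takes 0.05 s, during which the arm holds its last target.

TASK

Take the longer of the two wooden nail strips from the turntable and load it into the open channel of the toy nailer: push its end back against the spring follower until its other end drops behind the nose block and the strip lies flat on the channel floor, and let it go. Then slide the cover rail forward over it until it is fully home. Work by feel and never force the strip against the nailer, and leave the shorter strip, the tea cup and the spinning top on the turntable undisturbed.

Things in the scene. Friction and masses are not known exactly. Their poses are not given: they have to be found in the camera images.
- nailer: wooden toy nailer on its fixed board (270 x 94 x 12 mm). Origin: board underside on the channel's centre line; x along the channel towards the nose, z up. Open-topped channel: floor at z = 30 mm, 18.4 mm wide; its walls (46 mm overall) end at z = 44 mm, upper inner edges bevelled 3.5 mm outwards. Forcing: over 30 N between strip and nailer, all contacts added (seated, the spring alone makes 16).
- nose_mark (a point): nominal middle of the top inner edge of the nose block, which fills the channel's front end up to the wall tops (nailer x 85, z 44 mm) for 24 mm beyond. Nose and follower share an inner carriage that is set anew each time up to 12 mm forward or back along x; this mark does not follow it, so feel for the follower. Axes as the nailer's.
- follower_mark (a point): nominal top of the relaxed spring follower's front face (nailer x 5, z 66 mm), same up to 12 mm uncertainty: the true gap from follower face to nose face is always 80 mm. Aluminium block 15 mm wide. It yields towards -x: starts to move at 3 N, stiffens by 0.25 N per mm, stops hard after 24 mm; the strip needs 20 mm of that.
- seat (a point): nominal centre (half-way up) of the strip when loaded flat on the channel floor (nailer x 35, y 0, z 48 mm; x up to 12 mm off with the carriage). Friction can leave one end hanging a few mm high: press it down. Axes as the nailer's, strip along x.
- strip_mid (a point): centre (half-way up) of the longer nail strip, a wooden bar standing on its foot on the turntable: 100 mm long (its x), 36 mm high, about 45 g. Foot 16 mm wide, 14 mm high; above it a web 12 mm wide (13.4 over its look-only dowel nails), 22 mm high: grip this, so that the fingers stay above the channel walls. Both ends are flat and alike.
- rail (a joint): cover rail, an inverted wooden U 80 mm long, 42 mm wide, underside 68.5, top 74.5 mm above the board's underside. Value in m: 0 = home (forward, +x), 0.10 = fully back. Starts 0.088 to 0.098 back, clear of the loading place; about 2.5 N friction, stays where left, firm stop at home. Front edge at nailer x = 50 mm minus the value.
- short_strip_mid (a point): centre (half-way up) of the shorter nail strip, same section but only 60 mm long; a spare to be left alone. The two strips may swap places.
- rail_tab (a point): centre of the upright wooden tab on the rail: 14 mm along the channel, 16 mm across, 24 mm high (12 mm above and below this point); x as the nailer's x (towards home)
- turntable: round wooden lazy Susan, 310 mm across, top 30 mm above the bench; it does not turn. Origin at its underside centre
- cup: small white ceramic tea cup, 68 mm across, 52 mm high, with a glass ball in it, on the turntable; origin at the underside centre; bystander
- top_on_stand: wooden spinning top parked on a small round stand, 52 mm across, 58 mm high in all, on the turntable; origin at the underside centre; bystander
Mind the look-alikes: they are no part of the job. What is shaped like the part that bears strip_mid but green or yellow is not meant.

How it is judged:
By the outcome, as a careful person would: the job done as asked, in the order asked, and still so for the second after the job is handed in, with the robot touching nothing.
It also fails if it takes over 70 s, if anything falls off the work surface, if the arm or the gripper's body presses on something with over 40 N, if the wrist force passes 120 N, or if a joint passes its speed limit or range.

## Working session

There is one attempt and no reset: what is moved stays moved. The work goes in short steps, Python scripts to look and compute and a tool call to move; the robot and the scene stay as the last step left them, time stands still between calls to the robot, and variables do not carry over. Pictures are saved under pics/ and viewed, and the job is handed in when it is done.

Besides the shell and the picture viewer there is one more tool, called by a JSON object that holds its "name" and its "arguments", one argument or row to a line. servo_tool: Moves the arm, as the interface text tells. Its arguments: {"type":"object","properties":{"rows":{"type":"array"}},"required":["rows"]}

```bash
ls; mkdir -p pics
python3 - <<'E'
from station import manip, cams
import cv2,numpy as np
s=manip.get_state()
for k,v in s.items(): print(k,np.round(v,3).tolist())
for n in("side","top"):
    im=cams.read_camera(n); cv2.imwrite(f"pics/{n}0.png",im[:,:,::-1]); p=cams.camera_params(n); print(n,{k:np.round(v,4).tolist() for k,v in p.items()})
E
```

```text
pics
t 0.0
qpos [60.676, 26.835, -0.667, 91.884, 0.345, 61.386, -3.228]
joint_velocities [0.011, 0.015, 0.036, 0.071, -0.079, -0.047, -0.014]
effort [-0.0, -53.239, 0.021, -25.13, 0.011, 0.008, 0.0]
ee_pos [0.293, -0.579, 0.23]
eef_rot [[-0.892, -0.001, 0.452], [-0.452, 0.002, -0.892], [0.0, -1.0, -0.002]]
force [-0.526, -0.543, -0.333]
torque [-0.001, -0.014, -0.035]
gripper_width 1.001
side {'K': [[533.7211, 0.0, 280.5943], [0.0, 533.7211, 213.1665], [0.0, 0.0, 1.0]], 'dist': [-0.1211, 0.0, 0.0, 0.0, 0.0], 'R': [[-0.9962, -0.086, -0.0169], [-0.0242, 0.4556, -0.8899], [0.0842, -0.886, -0.4559]], 't': [0.6482, 0.0425, 1.2134]}
top {'K': [[453.6004, 0.0, 279.6887], [0.0, 453.6004, 212.5049], [0.0, 0.0, 1.0]], 'dist': [-0.0355, 0.0, 0.0, 0.0, 0.0], 'R': [[-0.0152, -0.9997, 0.0196], [-0.9812, 0.0111, -0.1926], [0.1923, -0.0222, -0.9811]], 't': [0.137, 0.6367, 1.0828]}
```

View pics/side0.png

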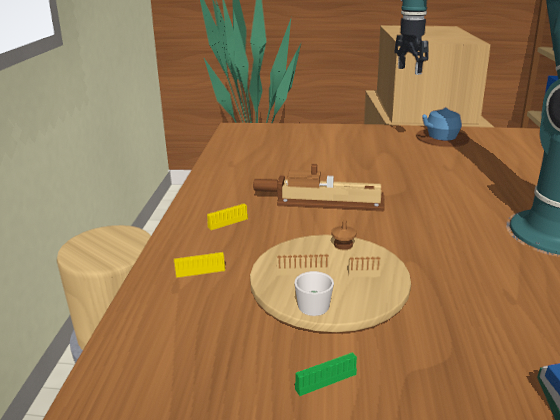

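View pics/top0.png

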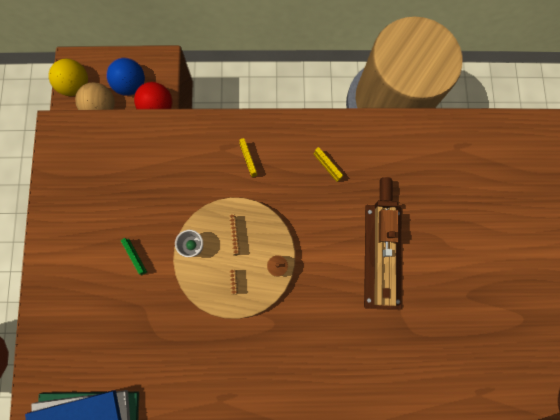

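Run:
```python
import cv2
t=cv2.imread("pics/top0.png"); s=cv2.imread("pics/side0.png")
cv2.imwrite("pics/c1.png",cv2.resize(t[170:315,350:420],None,fx=5.6/1.4,fy=4,interpolation=cv2.INTER_CUBIC))
cv2.imwrite("pics/c2.png",cv2.resize(t[195:320,170:300],None,fx=4.6,fy=4.6,interpolation=cv2.INTER_CUBIC))
cv2.imwrite("pics/c3.png",cv2.resize(s[155:215,245:395],None,fx=5,fy=5,interpolation=cv2.INTER_CUBIC))
cv2.imwrite("pics/c4.png",cv2.resize(s[215:330,245:415],None,fx=4.5,fy=4.5,interpolation=cv2.INTER_CUBIC))
```

```text
(no output)
```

View pics/c1.png

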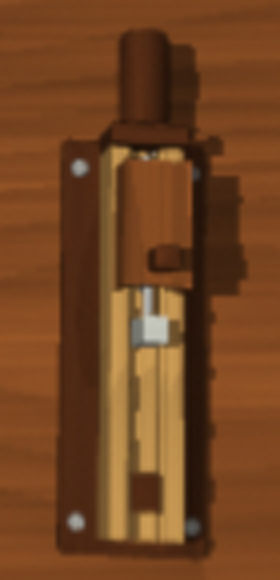

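View pics/c2.png

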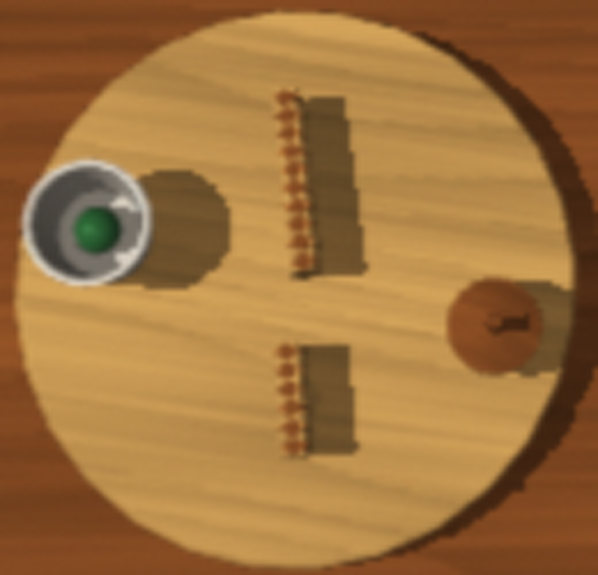

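View pics/c3.png

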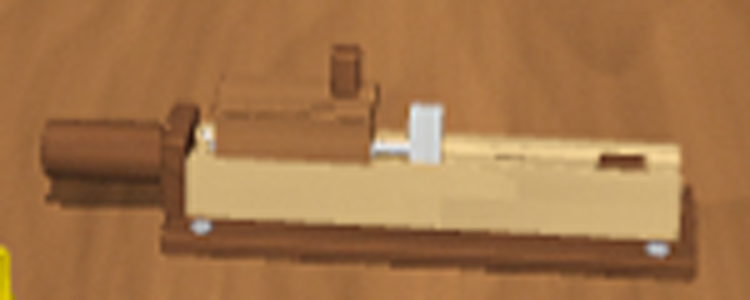

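View pics/c4.png

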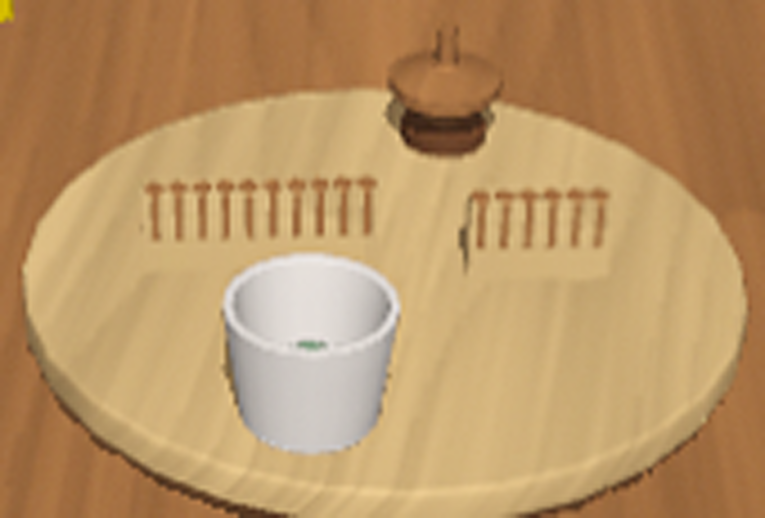

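```bash
cat > h.py <<'E'
import numpy as np, cv2
from station import manip, cams
def ray(n,px):
    p=cams.camera_params(n); K,d,R,t=[np.array(p[k],float) for k in("K","dist","R","t")]
    u=cv2.undistortPoints(np.array([[px]],float),K,d)[0,0]
    return -R.T@t, R.T@np.array([u[0],u[1],1.])
def atz(n,px,z):
    c,d=ray(n,px); return c+d*(z-c[2])/d[2]
def proj(n,X):
    p=cams.camera_params(n); K,d,R,t=[np.array(p[k],float) for k in("K","dist","R","t")]
    return cv2.projectPoints(np.atleast_2d(np.array(X,float)),cv2.Rodrigues(R)[0],t,K,d)[0][:,0]
def crop(n,c,off,s): return (np.array(c)+.5)/s-.5+np.array(off)
E
python3 - <<'E'
from h import *
np.set_printoptions(precision=4,suppress=True)
for n in("top","side"): print(n,ray(n,(280,210))[0])
P=lambda c,z,off=(350,170),s=4: atz("top",crop("top",c,off,s),z)
print("board corners",[P(c,.012)[:2] for c in[(62,141),(56,552),(211,555)]])
print("screws",[P(c,.012)[:2] for c in[(79,168),(77,522),(193,526)]])
print("walls top",[P(c,.044)[:2] for c in[(99,541),(185,541),(103,150)]])
print("nose blk",[P(c,.044)[:2] for c in[(132,474),(160,474),(132,511),(160,511)]])
print("follower",[P(c,.066)[:2] for c in[(134,318),(168,318),(134,345),(168,345)]])
Q=lambda c,z:P(c,z,(170,195),4.6)
print("strip",[Q(c,.066) [:2]for c in[(287,98),(305,268)]],"short",[Q(c,.066)[:2] for c in[(287,351),(293,447)]])
print("table",[Q(c,.03)[:2] for c in[(297,12),(297,567),(16,295),(576,290)]])
print("cup",Q((89,222),.082))
S=lambda c,z,off=(245,215),s=4.5: atz("side",crop("side",c,off,s),z)
print("side strip nails",[S(c,.066)[:2] for c in[(155,186),(369,182)]],[S(c,.066)[:2] for c in[(480,197),(600,192)]])
S2=lambda c,z:S(c,z,(245,155),5)
print("side nailer: foll top",[S2(c,.066)[:2] for c in[(412,103),(443,105)]],"board",[S2(c,.012)[:2] for c in[(163,248),(692,272)]],"nose",[S2(c,.044)[:2] for c in[(600,155),(645,157)]],"walltop",[S2(c,.044)[:2] for c in[(187,152),(680,168)]])
E
```

```text
top [0.4186 0.1539 1.1823]
side [0.5445 1.1115 0.602 ]
board corners [array([ 0.666 , -0.0994]), array([ 0.3992, -0.0821]), array([ 0.3955, -0.1815])]
screws [array([ 0.6476, -0.1098]), array([ 0.4177, -0.0965]), array([ 0.4139, -0.171 ])]
walls top [array([ 0.4059, -0.1028]), array([ 0.4049, -0.1565]), array([ 0.653 , -0.1188])]
nose blk [array([ 0.4466, -0.1257]), array([ 0.4463, -0.1433]), array([ 0.4239, -0.1244]), array([ 0.4235, -0.142 ])]
follower [array([ 0.5417, -0.127 ]), array([ 0.5414, -0.1483]), array([ 0.5249, -0.1261]), array([ 0.5246, -0.1473])]
strip [array([0.6301, 0.2481]), array([0.5373, 0.238 ])] short [array([0.4933, 0.2475]), array([0.4429, 0.2441])]
table [array([0.6863, 0.2457]), array([0.3798, 0.2447]), array([0.5282, 0.3997]), array([0.5271, 0.0912])]
cup [0.5614 0.3511 0.082 ]
side strip nails [array([0.6311, 0.2481]), array([0.5407, 0.2397])] [array([0.4941, 0.2492]), array([0.4435, 0.2425])]
side nailer: foll top [array([ 0.5434, -0.1483]), array([ 0.5276, -0.1465])] board [array([ 0.6663, -0.0838]), array([ 0.4041, -0.0709])] nose [array([ 0.4473, -0.1375]), array([ 0.4246, -0.1363])] walltop [array([ 0.6576, -0.1306]), array([ 0.4079, -0.1237])]
```

```bash
cat > ov.py <<'E'
from h import *
def T(pose,P):
    x,y,a=pose; c,s=np.cos(a),np.sin(a); P=np.atleast_2d(P)
    return np.c_[x+c*P[:,0]-s*P[:,1], y+s*P[:,0]+c*P[:,1], P[:,2]]
def box(x0,x1,y0,y1,z0,z1):
    v=np.array([[x,y,z] for z in(z0,z1) for x,y in((x0,y0),(x1,y0),(x1,y1),(x0,y1))])
    e=[(i,(i+1)%4) for i in range(4)]+[(4+i,4+(i+1)%4) for i in range(4)]+[(i,i+4) for i in range(4)]
    return v,e
def draw(n,im,off,s,pose,b,col):
    v,e=box(*b); p=(proj(n,T(pose,v))-np.array(off)+.5)*s-.5
    for i,j in e: cv2.line(im,tuple(int(k*16) for k in p[i]),tuple(int(k*16) for k in p[j]),col,1,cv2.LINE_AA,4)
def view(n,src,off,wh,s,items,out):
    im=cv2.imread(src); im=cv2.resize(im[off[1]:off[1]+wh[1],off[0]:off[0]+wh[0]],None,fx=s,fy=s,interpolation=cv2.INTER_CUBIC)
    for pose,b,col in items: draw(n,im,off,s,pose,b,col)
    cv2.imwrite(out,im); return im
E
cat > o1.py <<'E'
from ov import *
import sys
N=(0.5317,-0.1265-0.0005,np.deg2rad(180-3.5)); c=0.0; rv=.093
st=(.5845,.2435,np.deg2rad(6.0))
it=[(N,(-.135,.135,-.047,.047,0,.012),(0,0,255)),(N,(-.125,.128,-.023,.023,.012,.044),(0,255,0)),(N,(.085+c,.109+c,-.0092,.0092,.0439,.044),(255,0,0)),(N,(-.01+c,.005+c,-.0075,.0075,.03,.066),(255,0,255)),(N,(-.03-rv,.05-rv,-.021,.021,.0685,.0745),(255,255,0))]
a=view("top","pics/top0.png",(350,195),(70,118),6,[],"/tmp/x.png"); b=view("top","pics/top0.png",(350,195),(70,118),6,it,"/tmp/x.png")
cv2.imwrite("pics/o1top.png",cv2.resize(np.hstack([a,b]),None,fx=.84,fy=.84))
view("side","pics/side0.png",(245,155),(150,60),5.3,it,"pics/o1side.png")
it2=[(st,(-.05,.05,-.008,.008,.03,.044),(0,0,255)),(st,(-.05,.05,-.006,.006,.044,.066),(255,0,0))]
b=view("top","pics/top0.png",(215,205),(60,60),6,it2,"/tmp/x.png");a=view("side","pics/side0.png",(265,240),(75,60),6,it2,"/tmp/x.png")
cv2.imwrite("pics/o1strip.png",cv2.resize(np.hstack([b,a]),None,fx=.95,fy=.95))
E
python3 o1.py
```

```text
(no output)
```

View pics/o1top.png

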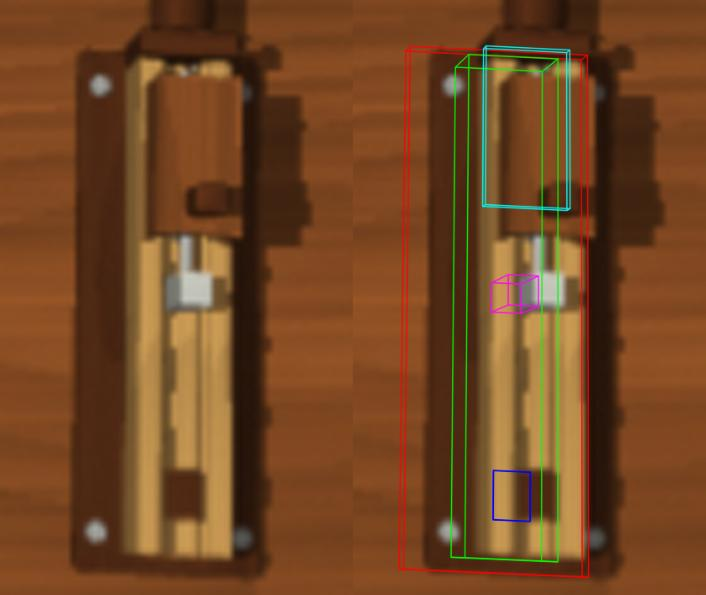

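View pics/o1side.png

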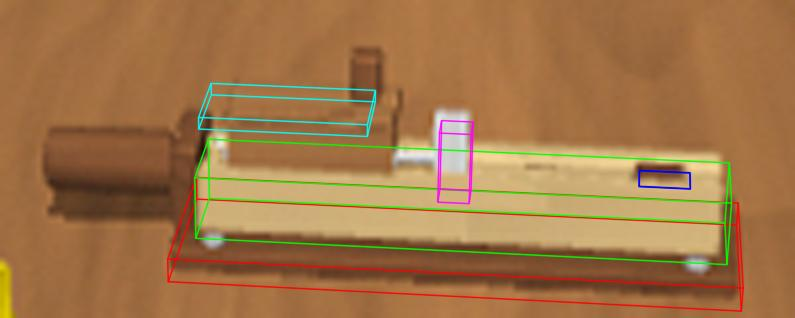

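View pics/o1strip.png

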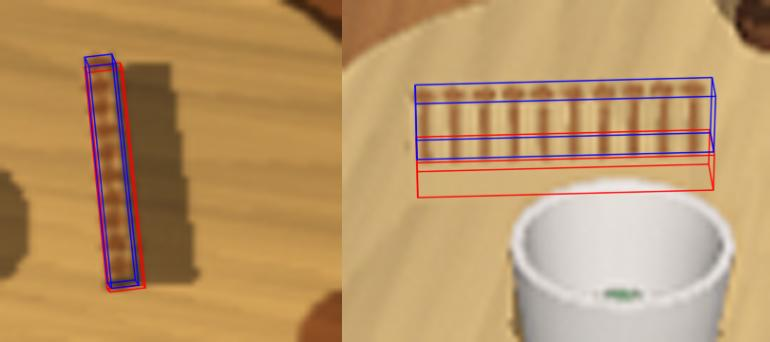

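```bash
cat > fit.py <<'E'
from ov import *
from scipy.optimize import least_squares
A=[ # view, px in o1top-left coords(scale5.04,off 350,195), model pt (function of c)
((79,52),(-.135,-.047,.012),0),((72,570),(.135,-.047,.012),0),((262,577),(.135,.047,.012),0),
((163,470),(.085,-.0095,.044),1),((205,471),(.085,.0095,.044),1),((163,520),(.109,-.0095,.044),1),((204,522),(.109,.0095,.044),1),
((182,308),(.005,-.0075,.066),1),((212,308),(.005,.0075,.066),1)]
B=[((434,112),(-.010,-.0075,.066),1),((470,112),(.005,-.0075,.066),1),((638,163),(.085,.0095,.044),1),((687,167),(.109,.0095,.044),1)]
# note nailer +y is world -y side (nose to -x)
def res(p):
    r=[]
    for n,L,off,s,w in(("top",A,(350,195),5.04,1),("side",B,(245,155),5.3,1)):
        for px,P,k in L:
            X=T(p[:3],np.array(P)+[p[3]*k,0,0]); X=X+(np.array([p[4],p[5],0]) if n=="side" else 0)
            r+=list(((proj(n,X)[0]-np.array(off)+.5)*s-.5-px)/s)
    return np.array(r+[p[4]/.002*.3,p[5]/.002*.3])
N=[0.5317,-0.137,np.deg2rad(180-3),0,0,0]
f=least_squares(res,N); print(f.x,np.rad2deg(f.x[2])); print(f.fun.round(2).reshape(-1,2))
E
python3 fit.py
```

```text
[ 5.30204807e-01 -1.39783326e-01  3.07714462e+00 -7.75740324e-04
  1.30936870e-03 -2.58151169e-03] 176.30739949333923
[[ 0.61 -0.76]
 [ 0.55  0.2 ]
 [-0.48  0.52]
 [ 0.35  0.2 ]
 [-0.42  0.36]
 [ 0.27  0.03]
 [-0.28 -0.  ]
 [-0.23 -0.49]
 [-0.19 -0.19]
 [ 0.74  1.45]
 [-0.12  1.72]
 [-0.38 -1.17]
 [-0.18 -1.47]
 [ 0.2  -0.39]]
```

```bash
sed -i 's/^N=.*/N=(.5302,-.1398,3.0771); c=-.0008; rv=.093/; s/^st=.*/st=(.5858,.2437,np.deg2rad(6.0))/' o1.py; python3 o1.py
```

```text
(no output)
```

View pics/o1top.png

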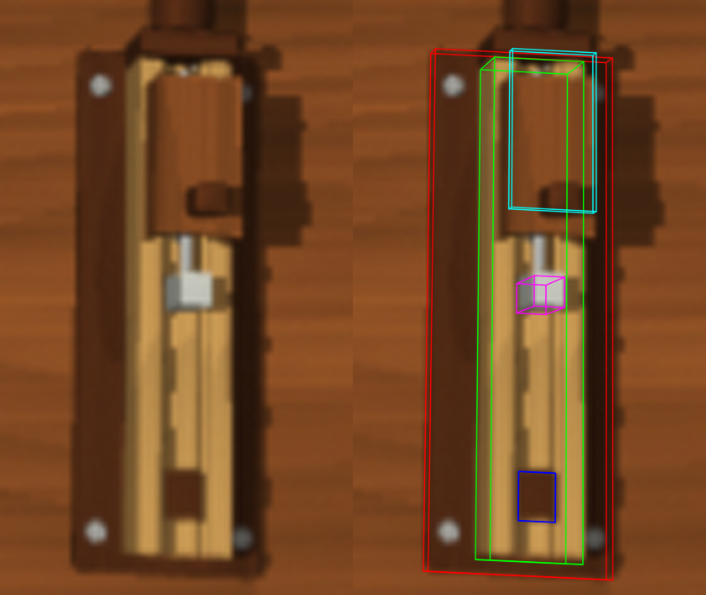

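View pics/o1side.png

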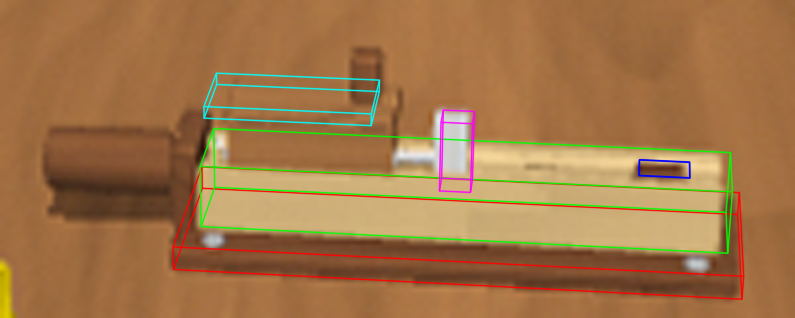

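View pics/o1strip.png

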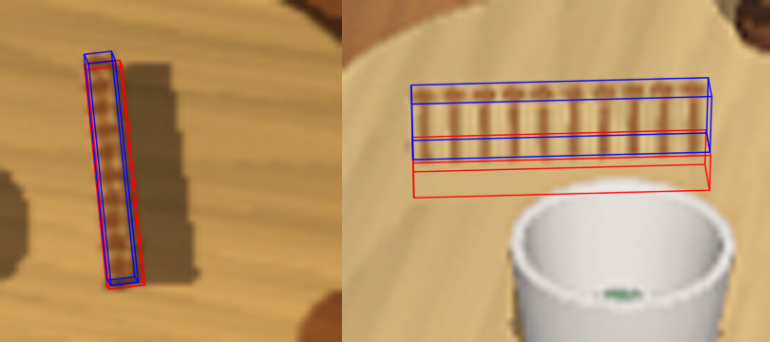

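```bash
cat > mv.py <<'E'
from h import *
import sys
def go(x,y,z,jaw_deg=None,q=True):
    "jaw_deg: desired world angle of tool x (deg)"
    s=manip.get_state(); R=np.array(s["eef_rot"]); p=np.array(s["ee_pos"])
    d=R.T@(np.array([x,y,z])-p)*100
    a=np.degrees(np.arctan2(R[1,0],R[0,0])); sp=0
    if jaw_deg is not None: sp=-np.radians((jaw_deg-a+180)%360-180)
    print("t %.2f"%s["t"],"pos",p.round(4),"xang %.2f"%(a%360),"F",np.round(s["force"],2),"w %.3f"%s["gripper_width"]); print("shift cm",d.round(2),"spin %.3f"%sp)
if __name__=="__main__":
    a=[float(v) for v in sys.argv[1:]]; go(*a)
E
python3 mv.py .586 .244 .12 186
python3 - <<'E'
from h import *
P=lambda c,z:atz("top",crop("top",c,(350,195),5.04),z)
print("rail front",P((197,236),.0745),"tab top corners",[P(c,.0985) for c in[(189,187),(233,215)]])
E
```

```text
t 0.10 pos [ 0.2934 -0.5794  0.2304] xang 206.85 F [-0.66  0.04 -0.16] w 0.999
shift cm [-63.31  11.14 -60.22] spin 0.364
rail front [ 0.55970488 -0.139887    0.0745    ] tab top corners [array([ 0.58048335, -0.13107745,  0.0985    ]), array([ 0.56658253, -0.15163981,  0.0985    ])]
```

{"name": "servo_tool", "arguments": {
  "rows": [
    {"hand": 0.45, "x": -3.6, "y": 0, "z": -3.4, "spin": 0.1},
    {"hand": 0.45, "x": -7.2, "y": 0, "z": -6.8, "spin": 0.2},
    {"hand": 0.45, "x": -10.8, "y": 0, "z": -10.2, "spin": 0.3},
    {"hand": 0.45, "x": -14.4, "y": 0, "z": -13.6, "spin": 0.364},
    {"hand": 0.45, "x": -18.0, "y": 0, "z": -17.0, "spin": 0.364}
  ]
}}

```text
t: 0.6
ee_pos: [0.3776, -0.3448, 0.231]
eef_rot: [[-0.995, -0.0, 0.103], [-0.103, 0.0, -0.995], [0.0, -1.0, -0.0]]
force: [1.6, -0.1, -0.3]
gripper_width: 0.45
```

```bash
python3 mv.py .586 .244 .12 186
```

```text
t 0.60 pos [ 0.3776 -0.3448  0.231 ] xang 185.91 F [ 1.55 -0.05 -0.34] w 0.450
shift cm [-26.8   11.1  -56.42] spin -0.002
```

{"name": "servo_tool", "arguments": {
  "rows": [
    {"hand": 0.45, "x": -2.1, "y": 0, "z": -4.4, "spin": 0},
    {"hand": 0.45, "x": -4.2, "y": 0, "z": -8.8, "spin": 0},
    {"hand": 0.45, "x": -6.3, "y": 0, "z": -13.2, "spin": 0},
    {"hand": 0.45, "x": -8.4, "y": 0, "z": -17.6, "spin": 0},
    {"hand": 0.45, "x": -10.5, "y": 0, "z": -22, "spin": 0}
  ]
}}

```text
t: 1.1
ee_pos: [0.4589, -0.1152, 0.2312]
eef_rot: [[-0.995, -0.0, 0.104], [-0.104, -0.0, -0.995], [0.0, -1.0, 0.0]]
force: [0.1, -0.2, -0.1]
gripper_width: 0.449
```

{"name": "servo_tool", "arguments": {
  "rows": [
    {"hand": 0.45, "x": -2.1, "y": 0, "z": -4.4, "spin": 0},
    {"hand": 0.45, "x": -4.2, "y": 0, "z": -8.8, "spin": 0},
    {"hand": 0.45, "x": -6.3, "y": 0, "z": -13.2, "spin": 0},
    {"hand": 0.45, "x": -8.4, "y": 0, "z": -17.6, "spin": 0},
    {"hand": 0.45, "x": -10.5, "y": 0, "z": -22, "spin": 0}
  ]
}}

```text
t: 1.6
ee_pos: [0.5404, 0.1143, 0.231]
eef_rot: [[-0.995, -0.0, 0.104], [-0.104, -0.0, -0.995], [0.0, -1.0, 0.0]]
force: [1.1, -1.6, 0.6]
gripper_width: 0.452
```

```bash
python3 mv.py .586 .244 .12 186
```

```text
t 1.60 pos [0.5404 0.1143 0.231 ] xang 185.99 F [ 1.06 -1.6   0.58] w 0.452
shift cm [ -5.89  11.1  -12.42] spin -0.000
```

{"name": "servo_tool", "arguments": {
  "rows": [
    {"hand": 0.45, "x": -2, "y": 1, "z": -4.2, "spin": 0},
    {"hand": 0.45, "x": -4, "y": 2, "z": -8.3, "spin": 0},
    {"hand": 0.45, "x": -5.89, "y": 5, "z": -12.42, "spin": 0},
    {"hand": 0.45, "x": -5.89, "y": 9, "z": -12.42, "spin": 0},
    {"hand": 0.45, "x": -5.89, "y": 11.1, "z": -12.42, "spin": 0}
  ]
}}

```text
t: 2.1
ee_pos: [0.5836, 0.2438, 0.116]
eef_rot: [[-0.994, -0.005, 0.108], [-0.108, -0.001, -0.994], [0.005, -1.0, 0.001]]
force: [-0.3, -1.0, 0.0]
gripper_width: 0.449
```

```bash
python3 mv.py .586 .244 .047 186
python3 - <<'E'
from ov import *
for n in("side","top"):
    cv2.imwrite(f"pics/{n}1.png",cams.read_camera(n)[:,:,::-1])
s=cv2.imread("pics/side1.png")[215:315,245:365]; t=cv2.imread("pics/top1.png")[195:320,170:300]
a=cv2.resize(s,(480,400),interpolation=2);b=cv2.resize(t,(312,300),interpolation=2)
b=cv2.copyMakeBorder(b,0,100,0,0,0); cv2.imwrite("pics/p1.png",np.hstack([a,b]))
E
```

```text
t 2.10 pos [0.5836 0.2438 0.116 ] xang 186.19 F [-0.29 -0.97  0.03] w 0.449
shift cm [-0.28  6.9  -0.  ] spin 0.003
```

View pics/p1.png

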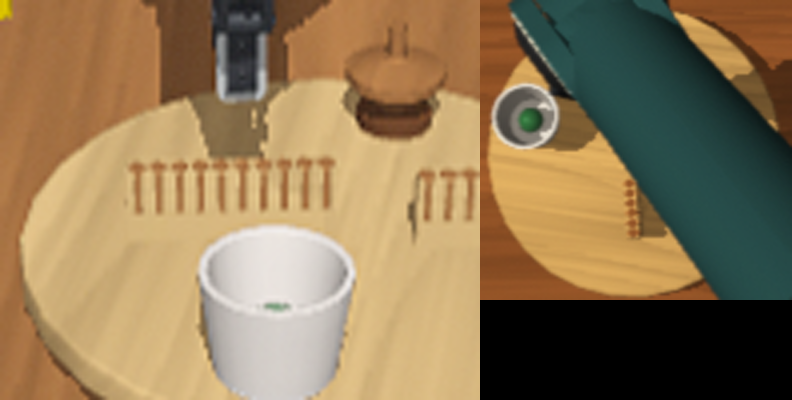

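{"name": "servo_tool", "arguments": {
  "rows": [
    {"hand": 0.45, "x": -0.2, "y": 1.5, "z": 0, "spin": 0},
    {"hand": 0.45, "x": -0.2, "y": 3, "z": 0, "spin": 0},
    {"hand": 0.45, "x": -0.2, "y": 4.5, "z": 0, "spin": 0},
    {"hand": 0.45, "x": -0.2, "y": 5.5, "z": 0, "spin": 0},
    {"hand": 0.45, "x": -0.2, "y": 6.0, "z": 0, "spin": 0}
  ]
}}

```text
t: 2.7
ee_pos: [0.5874, 0.2421, 0.059]
eef_rot: [[-0.995, -0.001, 0.104], [-0.104, -0.001, -0.995], [0.001, -1.0, 0.0]]
force: [-0.3, 0.1, -0.4]
gripper_width: 0.454
```

```bash
python3 mv.py .586 .244 .048 186
```

```text
t 2.70 pos [0.5874 0.2421 0.059 ] xang 185.99 F [-0.27  0.11 -0.45] w 0.454
shift cm [ 0.11  1.1  -0.21] spin -0.000
```

{"name": "servo_tool", "arguments": {
  "rows": [
    {"hand": 0.45, "x": 0.1, "y": 0.6, "z": -0.15, "spin": 0},
    {"hand": 0.45, "x": 0.1, "y": 1.2, "z": -0.15, "spin": 0},
    {"hand": 0.45, "x": 0.1, "y": 1.2, "z": -0.15, "spin": 0},
    {"hand": 0.0, "x": 0.1, "y": 1.2, "z": -0.15, "spin": 0},
    {"hand": 0.0, "x": 0.1, "y": 1.2, "z": -0.15, "spin": 0}
  ]
}}

```text
t: 3.2
ee_pos: [0.587, 0.244, 0.0487]
eef_rot: [[-0.995, 0.001, 0.105], [-0.105, 0.0, -0.995], [-0.001, -1.0, -0.0]]
force: [-1.4, -0.7, 3.1]
gripper_width: 0.128
```

{"name": "servo_tool", "arguments": {
  "rows": [
    {"hand": 0, "x": 0, "y": 0, "z": 0, "spin": 0},
    {"hand": 0, "x": 0, "y": 0, "z": 0, "spin": 0},
    {"hand": 0, "x": 0, "y": 0, "z": 0, "spin": 0},
    {"hand": 0, "x": 0, "y": 0, "z": 0, "spin": 0},
    {"hand": 0, "x": 0, "y": 0, "z": 0, "spin": 0}
  ]
}}

```text
t: 3.7
ee_pos: [0.587, 0.244, 0.0487]
eef_rot: [[-0.995, 0.001, 0.104], [-0.104, 0.0, -0.995], [-0.001, -1.0, -0.0]]
force: [-0.4, -0.9, 4.4]
gripper_width: 0.125
```

```bash
python3 mv.py .586 .244 .12 186
python3 - <<'E'
from ov import *
for n in("side",):
    cv2.imwrite(f"pics/{n}2.png",cams.read_camera(n)[:,:,::-1])
s=cv2.imread("pics/side2.png")[215:315,245:365]
cv2.imwrite("pics/p2.png",cv2.resize(s,None,fx=6,fy=6,interpolation=2))
E
```

```text
t 3.70 pos [0.587  0.244  0.0487] xang 186.00 F [-0.4  -0.94  4.36] w 0.125
shift cm [ 0.1  -7.13 -0.01] spin -0.000
```

View pics/p2.png

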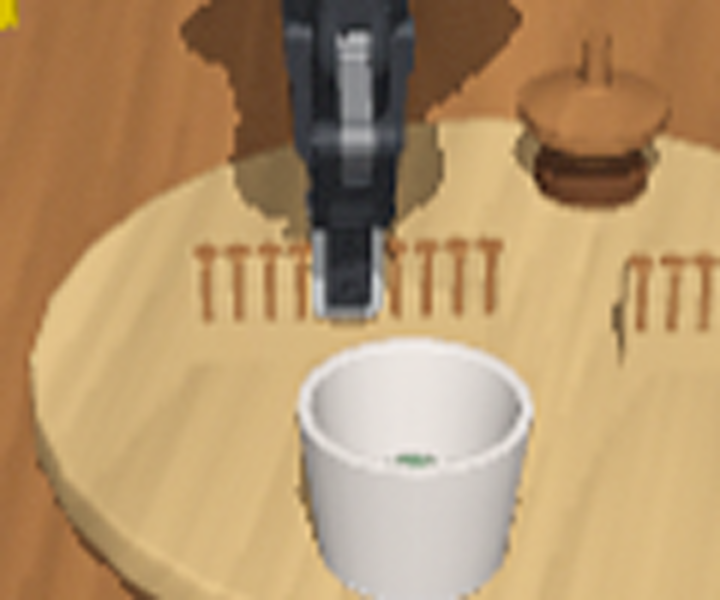

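{"name": "servo_tool", "arguments": {
  "rows": [
    {"hand": 0, "x": 0, "y": -1.5, "z": 0, "spin": 0},
    {"hand": 0, "x": 0, "y": -4, "z": 0, "spin": 0},
    {"hand": 0, "x": 0, "y": -7, "z": 0, "spin": 0},
    {"hand": 0, "x": 0, "y": -10, "z": 0, "spin": 0},
    {"hand": 0, "x": 0, "y": -12, "z": 0, "spin": 0}
  ]
}}

```text
t: 4.25
ee_pos: [0.5872, 0.2443, 0.1712]
eef_rot: [[-0.995, 0.002, 0.105], [-0.105, 0.001, -0.995], [-0.002, -1.0, -0.001]]
force: [0.8, -0.4, -0.7]
gripper_width: 0.124
```

```bash
python3 mv.py .464 -.1358 .17 176.3
python3 - <<'E'
from ov import *
for n in("side","top"):
    cv2.imwrite(f"pics/{n}3.png",cams.read_camera(n)[:,:,::-1])
s=cv2.imread("pics/side3.png")[165:315,235:415]
cv2.imwrite("pics/p3.png",cv2.resize(s,None,fx=4,fy=4,interpolation=2))
E
```

```text
t 4.25 pos [0.5872 0.2443 0.1712] xang 186.01 F [ 0.77 -0.37 -0.68] w 0.124
shift cm [16.23  0.05 36.52] spin 0.169
```

View pics/p3.png

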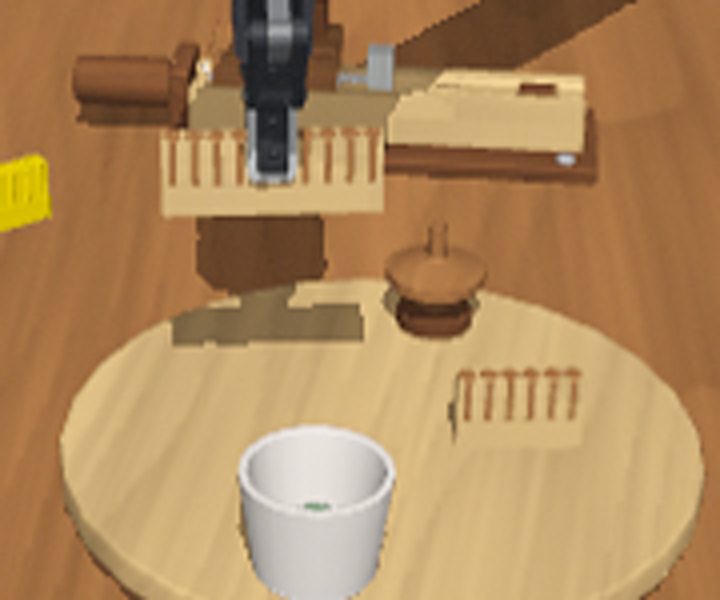

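{"name": "servo_tool", "arguments": {
  "rows": [
    {"hand": 0, "x": 2, "y": 0, "z": 4.2, "spin": 0.04},
    {"hand": 0, "x": 4, "y": 0, "z": 8.6, "spin": 0.08},
    {"hand": 0, "x": 6, "y": 0, "z": 13, "spin": 0.12},
    {"hand": 0, "x": 8, "y": 0, "z": 17.4, "spin": 0.16},
    {"hand": 0, "x": 10, "y": 0, "z": 21.8, "spin": 0.169}
  ]
}}

```text
t: 4.85
ee_pos: [0.5084, 0.0149, 0.1675]
eef_rot: [[-0.998, -0.002, -0.065], [0.065, -0.0, -0.998], [0.002, -1.0, 0.0]]
force: [1.0, -0.5, -1.0]
gripper_width: 0.123
```

```bash
python3 mv.py .464 -.1355 .10 176.3
```

```text
t 4.85 pos [0.5084 0.0149 0.1675] xang 176.27 F [ 1.02 -0.55 -1.02] w 0.123
shift cm [ 3.44  6.76 15.29] spin -0.001
```

{"name": "servo_tool", "arguments": {
  "rows": [
    {"hand": 0, "x": 1, "y": 0, "z": 4.2, "spin": 0},
    {"hand": 0, "x": 2, "y": 0, "z": 8.4, "spin": 0},
    {"hand": 0, "x": 3, "y": 0, "z": 12.5, "spin": 0},
    {"hand": 0, "x": 3.4, "y": 1, "z": 15.3, "spin": 0},
    {"hand": 0, "x": 3.4, "y": 4, "z": 15.3, "spin": 0}
  ]
}}

```text
t: 5.35
ee_pos: [0.4664, -0.1392, 0.1294]
eef_rot: [[-0.997, 0.004, -0.072], [0.072, -0.003, -0.997], [-0.004, -1.0, 0.003]]
force: [0.8, 0.2, -0.5]
gripper_width: 0.121
```

{"name": "servo_tool", "arguments": {
  "rows": [
    {"hand": 0, "x": 0, "y": 0, "z": 0, "spin": 0},
    {"hand": 0, "x": 0, "y": 0, "z": 0, "spin": 0},
    {"hand": 0, "x": 0, "y": 0, "z": 0, "spin": 0},
    {"hand": 0, "x": 0, "y": 0, "z": 0, "spin": 0},
    {"hand": 0, "x": 0, "y": 0, "z": 0, "spin": 0}
  ]
}}

```text
t: 5.85
ee_pos: [0.4669, -0.1335, 0.1291]
eef_rot: [[-0.998, 0.001, -0.063], [0.063, -0.0, -0.998], [-0.001, -1.0, 0.0]]
force: [-0.8, -0.4, -0.8]
gripper_width: 0.123
```

```bash
python3 mv.py .464 -.1355 .068 176.3
python3 - <<'E'
from ov import *
for n in("side","top"):
    cv2.imwrite(f"pics/{n}4.png",cams.read_camera(n)[:,:,::-1])
s=cv2.imread("pics/side4.png")[115:215,245:405];t=cv2.imread("pics/top4.png")[190:320,340:430]
a=cv2.resize(s,None,fx=3.1,fy=3.1,interpolation=2);b=cv2.resize(t,None,fx=3.1,fy=3.1,interpolation=2)
a=cv2.copyMakeBorder(a,0,b.shape[0]-a.shape[0],0,0,0); cv2.imwrite("pics/p4.png",np.hstack([a,b]))
E
```

```text
t 5.85 pos [ 0.4669 -0.1335  0.1291] xang 176.38 F [-0.81 -0.37 -0.8 ] w 0.123
shift cm [0.29 6.11 0.22] spin 0.001
```

View pics/p4.png

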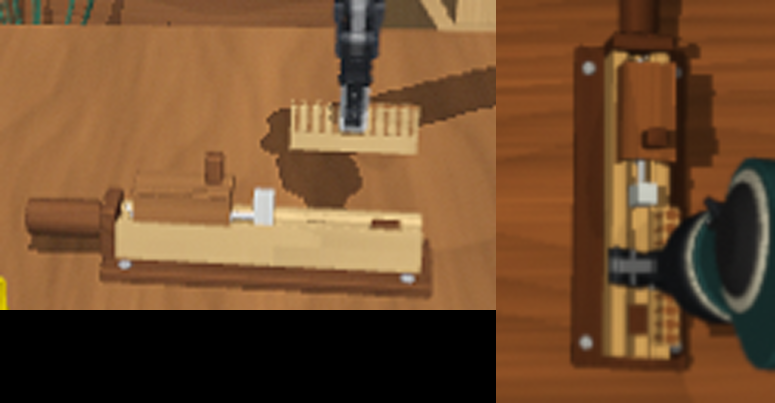

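{"name": "servo_tool", "arguments": {
  "rows": [
    {"hand": 0, "x": 0.3, "y": 1.2, "z": 0.2, "spin": 0},
    {"hand": 0, "x": 0.3, "y": 2.4, "z": 0.2, "spin": 0},
    {"hand": 0, "x": 0.3, "y": 3.6, "z": 0.2, "spin": 0},
    {"hand": 0, "x": 0.3, "y": 4.8, "z": 0.2, "spin": 0},
    {"hand": 0, "x": 0.3, "y": 5.2, "z": 0.2, "spin": 0}
  ]
}}

```text
t: 6.45
ee_pos: [0.462, -0.1353, 0.0743]
eef_rot: [[-0.998, -0.003, -0.064], [0.064, 0.001, -0.998], [0.003, -1.0, -0.001]]
force: [-0.3, 0.9, -0.8]
gripper_width: 0.119
```

{"name": "servo_tool", "arguments": {
  "rows": [
    {"hand": 0, "x": 0, "y": 0, "z": 0, "spin": 0},
    {"hand": 0, "x": 0, "y": 0, "z": 0, "spin": 0},
    {"hand": 0, "x": 0, "y": 0, "z": 0, "spin": 0},
    {"hand": 0, "x": 0, "y": 0, "z": 0, "spin": 0},
    {"hand": 0, "x": 0, "y": 0, "z": 0, "spin": 0}
  ]
}}

```text
t: 6.95
ee_pos: [0.4634, -0.1358, 0.0766]
eef_rot: [[-0.998, 0.001, -0.064], [0.064, -0.0, -0.998], [-0.001, -1.0, 0.0]]
force: [1.1, -0.6, -0.6]
gripper_width: 0.125
```

```bash
python3 mv.py .464 -.1355 .067 176.3
cat > look.py <<'E'
from ov import *
import sys
k=sys.argv[1]
for n in("side","top"):
    cv2.imwrite(f"pics/{n}{k}.png",cams.read_camera(n)[:,:,::-1])
s=cv2.imread(f"pics/side{k}.png")[145:205,275:395];t=cv2.imread(f"pics/top{k}.png")[220:320,365:415]
a=cv2.resize(s,None,fx=4,fy=4,interpolation=2);b=cv2.resize(t,None,fx=6,fy=6,interpolation=2)
a=cv2.copyMakeBorder(a,0,b.shape[0]-a.shape[0],0,0,0); cv2.imwrite(f"pics/p{k}.png",np.hstack([a,b]))
E
python3 look.py 5
```

```text
t 6.95 pos [ 0.4634 -0.1358  0.0766] xang 176.32 F [ 1.06 -0.6  -0.59] w 0.125
shift cm [-0.06  0.96 -0.03] spin 0.000
```

View pics/p5.png

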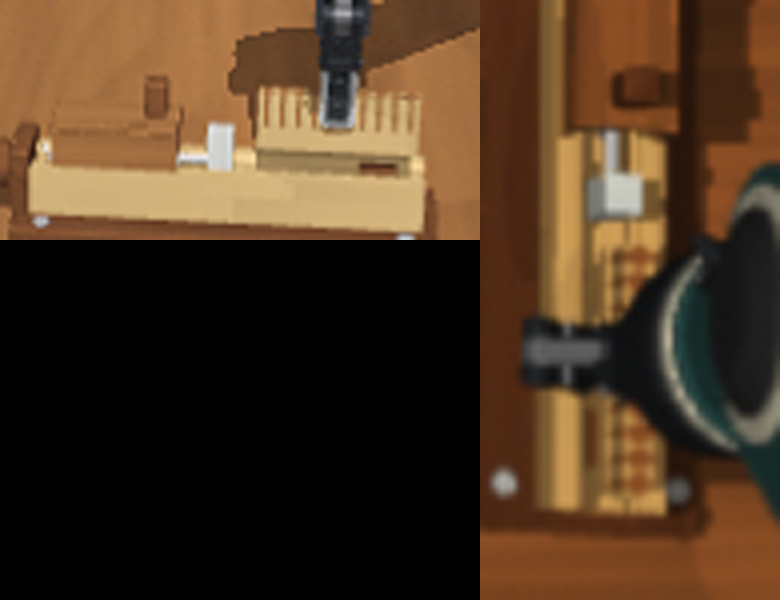

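```bash
cat > o2.py <<'E'
from ov import *
import sys
k=sys.argv[1]; x,y,ang,zb=[float(v) for v in sys.argv[2:6]]
N=(.5302,-.1398,3.0771); c=-.0008
st=(x,y,np.deg2rad(ang))
it=[(st,(-.05,.05,-.008,.008,zb,zb+.014),(0,0,255)),(st,(-.05,.05,-.006,.006,zb+.014,zb+.036),(255,0,0)),(N,(.085+c,.109+c,-.0092,.0092,.0439,.044),(255,0,0)),(N,(-.01+c,.005+c,-.0075,.0075,.03,.066),(255,0,255))]
b=view("top",f"pics/top{k}.png",(365,220),(50,100),6,it,"/tmp/x.png"); b0=view("top",f"pics/top{k}.png",(365,220),(50,100),6,[],"/tmp/x.png")
cv2.imwrite(f"pics/q{k}t.png",np.hstack([b0,b]))
view("side",f"pics/side{k}.png",(295,145),(100,60),7.5,it,f"pics/q{k}s.png")
E
python3 o2.py 5 .4634 -.1358 176.3 .0579
```

View pics/q5t.png

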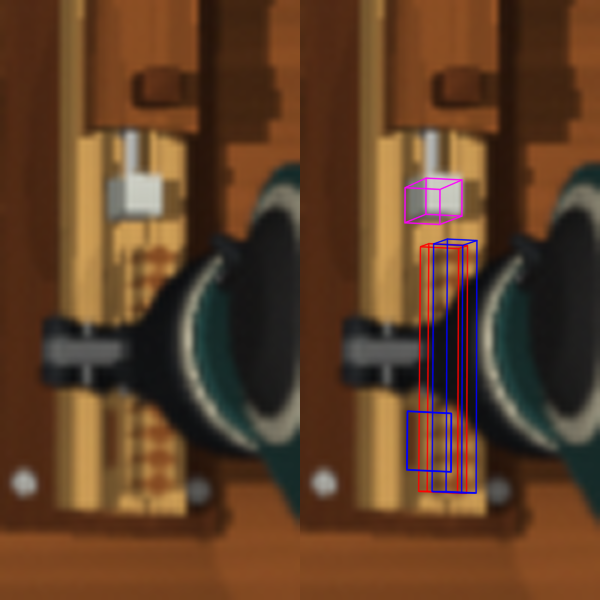

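View pics/q5s.png

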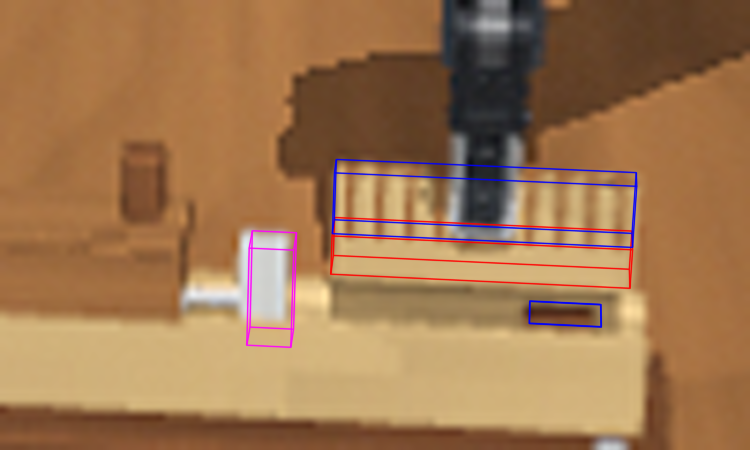

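{"name": "servo_tool", "arguments": {
  "rows": [
    {"hand": 0, "x": 0, "y": 0.3, "z": 0.1, "spin": 0},
    {"hand": 0, "x": 0, "y": 0.6, "z": 0.1, "spin": 0},
    {"hand": 0, "x": 0, "y": 0.9, "z": 0.1, "spin": 0},
    {"hand": 0, "x": 0, "y": 1.0, "z": 0.1, "spin": 0},
    {"hand": 0, "x": 0, "y": 1.0, "z": 0.1, "spin": 0}
  ]
}}

```text
t: 7.55
ee_pos: [0.4629, -0.1366, 0.0659]
eef_rot: [[-0.998, -0.001, -0.064], [0.064, 0.0, -0.998], [0.001, -1.0, -0.0]]
force: [0.3, 0.1, -0.6]
gripper_width: 0.124
```

{"name": "servo_tool", "arguments": {
  "rows": [
    {"hand": 0, "x": -0.2, "y": 0, "z": 0, "spin": 0},
    {"hand": 0, "x": -0.4, "y": 0, "z": 0, "spin": 0},
    {"hand": 0, "x": -0.6, "y": 0, "z": 0, "spin": 0},
    {"hand": 0, "x": -0.8, "y": 0, "z": 0, "spin": 0},
    {"hand": 0, "x": -0.8, "y": 0, "z": 0, "spin": 0}
  ]
}}

```text
t: 8.05
ee_pos: [0.4715, -0.1372, 0.0663]
eef_rot: [[-0.998, 0.0, -0.064], [0.064, -0.0, -0.998], [-0.0, -1.0, 0.0]]
force: [-0.1, -0.7, -0.6]
gripper_width: 0.12
```

{"name": "servo_tool", "arguments": {
  "rows": [
    {"hand": 0, "x": -0.1, "y": 0, "z": 0, "spin": 0},
    {"hand": 0, "x": -0.2, "y": 0, "z": 0, "spin": 0},
    {"hand": 0, "x": -0.3, "y": 0, "z": 0, "spin": 0},
    {"hand": 0, "x": -0.4, "y": 0, "z": 0, "spin": 0},
    {"hand": 0, "x": -0.4, "y": 0, "z": 0, "spin": 0}
  ]
}}

```text
t: 8.55
ee_pos: [0.4752, -0.1374, 0.0663]
eef_rot: [[-0.998, 0.0, -0.064], [0.064, -0.0, -0.998], [-0.0, -1.0, 0.0]]
force: [-1.1, 0.0, -1.4]
gripper_width: 0.121
```

```bash
python3 mv.py .4975 -.139 .067 176.3; python3 look.py 6; python3 o2.py 6 .474 -.1378 176.3 .0475
```

```text
t 8.55 pos [ 0.4752 -0.1374  0.0663] xang 176.32 F [-1.08  0.01 -1.41] w 0.121
shift cm [-2.23 -0.07  0.01] spin 0.000
```

View pics/q6s.png

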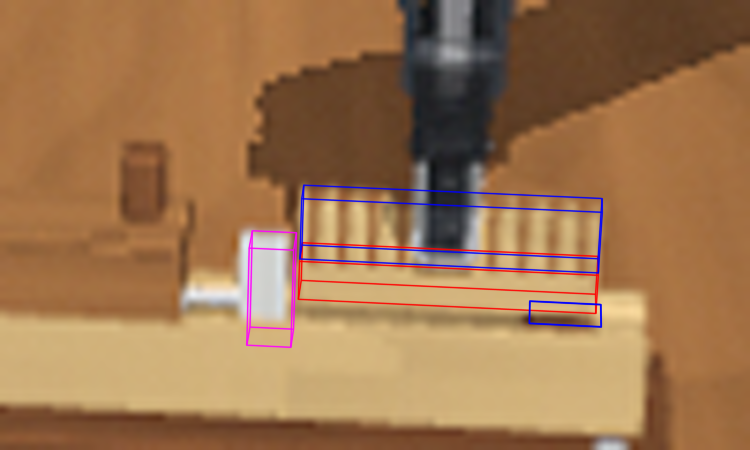

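View pics/q6t.png

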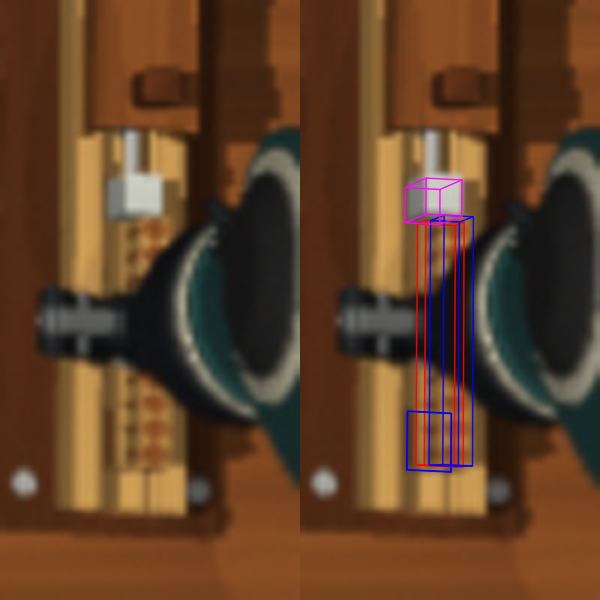

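{"name": "servo_tool", "arguments": {
  "rows": [
    {"hand": 0, "x": -0.1, "y": 0, "z": 0, "spin": 0},
    {"hand": 0, "x": -0.2, "y": 0, "z": 0, "spin": 0},
    {"hand": 0, "x": -0.2, "y": 0, "z": 0, "spin": 0},
    {"hand": 0, "x": -0.2, "y": 0, "z": 0, "spin": 0},
    {"hand": 0, "x": -0.2, "y": 0, "z": 0, "spin": 0}
  ]
}}

```text
t: 9.15
ee_pos: [0.477, -0.1375, 0.0663]
eef_rot: [[-0.998, -0.0, -0.064], [0.064, -0.0, -0.998], [0.0, -1.0, 0.0]]
force: [-0.1, -0.0, -0.1]
gripper_width: 0.128
```

{"name": "servo_tool", "arguments": {
  "rows": [
    {"hand": 0, "x": -0.1, "y": 0, "z": 0, "spin": 0},
    {"hand": 0, "x": -0.2, "y": 0, "z": 0, "spin": 0},
    {"hand": 0, "x": -0.2, "y": 0, "z": 0, "spin": 0},
    {"hand": 0, "x": -0.2, "y": 0, "z": 0, "spin": 0},
    {"hand": 0, "x": -0.2, "y": 0, "z": 0, "spin": 0}
  ]
}}

```text
t: 9.65
ee_pos: [0.4789, -0.1377, 0.0662]
eef_rot: [[-0.998, -0.0, -0.064], [0.064, -0.0, -0.998], [0.0, -1.0, 0.0]]
force: [-1.5, 0.1, -0.6]
gripper_width: 0.119
```

{"name": "servo_tool", "arguments": {
  "rows": [
    {"hand": 0, "x": -0.1, "y": 0, "z": 0, "spin": 0},
    {"hand": 0, "x": -0.2, "y": 0, "z": 0, "spin": 0},
    {"hand": 0, "x": -0.2, "y": 0, "z": 0, "spin": 0},
    {"hand": 0, "x": -0.2, "y": 0, "z": 0, "spin": 0},
    {"hand": 0, "x": -0.2, "y": 0, "z": 0, "spin": 0}
  ]
}}

```text
t: 10.15
ee_pos: [0.4807, -0.1378, 0.0661]
eef_rot: [[-0.998, -0.001, -0.064], [0.064, 0.0, -0.998], [0.001, -1.0, 0.0]]
force: [-3.2, 0.1, 1.6]
gripper_width: 0.122
```

{"name": "servo_tool", "arguments": {
  "rows": [
    {"hand": 0, "x": -0.2, "y": 0, "z": 0, "spin": 0},
    {"hand": 0, "x": -0.4, "y": 0, "z": 0, "spin": 0},
    {"hand": 0, "x": -0.6, "y": 0, "z": 0, "spin": 0},
    {"hand": 0, "x": -0.6, "y": 0, "z": 0, "spin": 0},
    {"hand": 0, "x": -0.6, "y": 0, "z": 0, "spin": 0}
  ]
}}

```text
t: 10.65
ee_pos: [0.4868, -0.1382, 0.0661]
eef_rot: [[-0.998, -0.001, -0.064], [0.064, 0.0, -0.998], [0.001, -1.0, -0.0]]
force: [-4.0, 0.3, 1.1]
gripper_width: 0.126
```

{"name": "servo_tool", "arguments": {
  "rows": [
    {"hand": 0, "x": -0.2, "y": 0, "z": 0, "spin": 0},
    {"hand": 0, "x": -0.4, "y": 0, "z": 0, "spin": 0},
    {"hand": 0, "x": -0.6, "y": 0, "z": 0, "spin": 0},
    {"hand": 0, "x": -0.6, "y": 0, "z": 0, "spin": 0},
    {"hand": 0, "x": -0.6, "y": 0, "z": 0, "spin": 0}
  ]
}}

```text
t: 11.15
ee_pos: [0.4923, -0.1386, 0.0661]
eef_rot: [[-0.998, -0.002, -0.064], [0.064, 0.0, -0.998], [0.002, -1.0, 0.0]]
force: [-6.3, -0.1, 2.7]
gripper_width: 0.124
```

```bash
python3 mv.py .501 -.139 .066 176.3; python3 look.py 7; python3 o2.py 7 .4925 -.1386 176.3 .0475
```

```text
t 11.15 pos [ 0.4923 -0.1386  0.0661] xang 176.31 F [-6.25 -0.09  2.66] w 0.124
shift cm [-0.87  0.01 -0.01] spin 0.000
```

View pics/q7s.png

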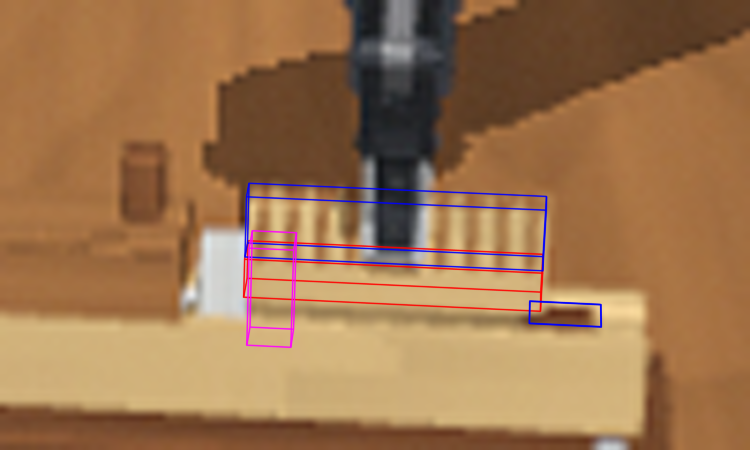

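View pics/q7t.png

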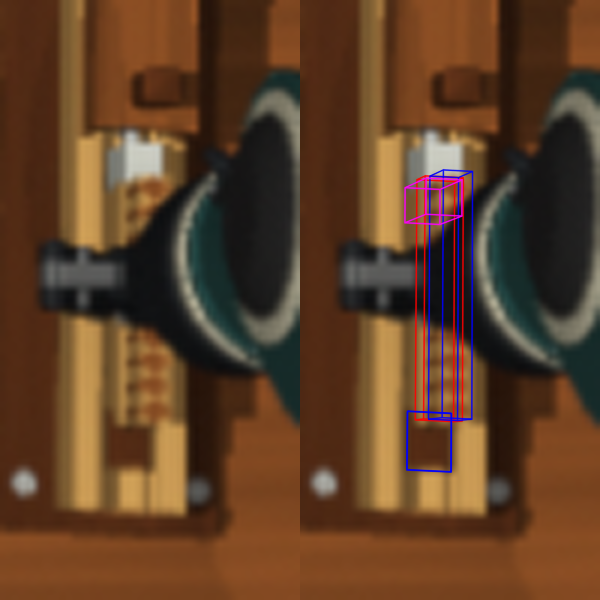

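{"name": "servo_tool", "arguments": {
  "rows": [
    {"hand": 0, "x": -0.2, "y": 0, "z": 0, "spin": 0},
    {"hand": 0, "x": -0.4, "y": 0, "z": 0, "spin": 0},
    {"hand": 0, "x": -0.6, "y": 0, "z": 0, "spin": 0},
    {"hand": 0, "x": -0.8, "y": 0, "z": 0, "spin": 0},
    {"hand": 0, "x": -0.9, "y": 0, "z": 0, "spin": 0}
  ]
}}

```text
t: 11.75
ee_pos: [0.5005, -0.139, 0.066]
eef_rot: [[-0.998, -0.003, -0.064], [0.064, 0.0, -0.998], [0.003, -1.0, -0.0]]
force: [-8.4, 1.7, 4.3]
gripper_width: 0.122
```

{"name": "servo_tool", "arguments": {
  "rows": [
    {"hand": 0, "x": 0, "y": 0, "z": 0, "spin": 0},
    {"hand": 0, "x": 0, "y": 0.1, "z": 0, "spin": 0},
    {"hand": 0, "x": 0, "y": 0.2, "z": 0, "spin": 0},
    {"hand": 0, "x": 0, "y": 0.3, "z": 0, "spin": 0},
    {"hand": 0, "x": 0, "y": 0.3, "z": 0, "spin": 0}
  ]
}}

```text
t: 12.25
ee_pos: [0.5004, -0.1391, 0.063]
eef_rot: [[-0.998, -0.003, -0.064], [0.064, 0.0, -0.998], [0.003, -1.0, 0.0]]
force: [-8.6, 0.1, 4.4]
gripper_width: 0.122
```

```bash
python3 mv.py .501 -.139 .049 176.3; python3 look.py 8; python3 o2.py 8 .501 -.1390 176.3 .0445
```

```text
t 12.25 pos [ 0.5004 -0.1391  0.063 ] xang 176.31 F [-8.61  0.09  4.39] w 0.122
shift cm [-0.06  1.4  -0.01] spin 0.000
```

View pics/q8t.png

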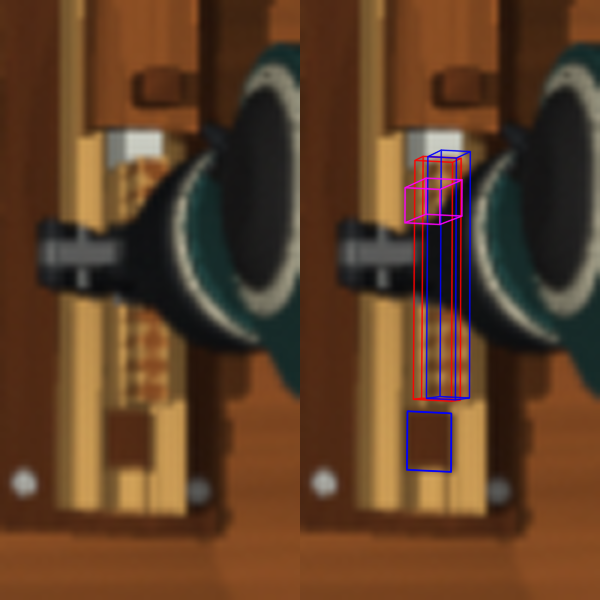

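{"name": "servo_tool", "arguments": {
  "rows": [
    {"hand": 0, "x": 0, "y": 0.1, "z": 0, "spin": 0},
    {"hand": 0, "x": 0, "y": 0.2, "z": 0, "spin": 0},
    {"hand": 0, "x": 0, "y": 0.3, "z": 0, "spin": 0},
    {"hand": 0, "x": 0, "y": 0.3, "z": 0, "spin": 0},
    {"hand": 0, "x": 0, "y": 0.3, "z": 0, "spin": 0}
  ]
}}

```text
t: 12.85
ee_pos: [0.5004, -0.1391, 0.0601]
eef_rot: [[-0.998, -0.003, -0.064], [0.064, 0.0, -0.998], [0.003, -1.0, 0.0]]
force: [-7.6, 0.9, 4.4]
gripper_width: 0.124
```

{"name": "servo_tool", "arguments": {
  "rows": [
    {"hand": 0, "x": 0, "y": 0.1, "z": 0, "spin": 0},
    {"hand": 0, "x": 0, "y": 0.2, "z": 0, "spin": 0},
    {"hand": 0, "x": 0, "y": 0.3, "z": 0, "spin": 0},
    {"hand": 0, "x": 0, "y": 0.3, "z": 0, "spin": 0},
    {"hand": 0, "x": 0, "y": 0.3, "z": 0, "spin": 0}
  ]
}}

```text
t: 13.35
ee_pos: [0.5004, -0.1391, 0.0571]
eef_rot: [[-0.998, -0.003, -0.064], [0.064, 0.0, -0.998], [0.003, -1.0, 0.0]]
force: [-8.4, 0.8, 4.0]
gripper_width: 0.119
```

{"name": "servo_tool", "arguments": {
  "rows": [
    {"hand": 0, "x": 0, "y": 0.1, "z": 0, "spin": 0},
    {"hand": 0, "x": 0, "y": 0.2, "z": 0, "spin": 0},
    {"hand": 0, "x": 0, "y": 0.3, "z": 0, "spin": 0},
    {"hand": 0, "x": 0, "y": 0.3, "z": 0, "spin": 0},
    {"hand": 0, "x": 0, "y": 0.3, "z": 0, "spin": 0}
  ]
}}

```text
t: 13.85
ee_pos: [0.5004, -0.1392, 0.054]
eef_rot: [[-0.998, -0.003, -0.064], [0.064, 0.0, -0.998], [0.003, -1.0, 0.0]]
force: [-7.8, -0.4, 5.3]
gripper_width: 0.124
```

{"name": "servo_tool", "arguments": {
  "rows": [
    {"hand": 0, "x": 0, "y": 0.1, "z": 0, "spin": 0},
    {"hand": 0, "x": 0, "y": 0.2, "z": 0, "spin": 0},
    {"hand": 0, "x": 0, "y": 0.3, "z": 0, "spin": 0},
    {"hand": 0, "x": 0, "y": 0.3, "z": 0, "spin": 0},
    {"hand": 0, "x": 0, "y": 0.3, "z": 0, "spin": 0}
  ]
}}

```text
t: 14.35
ee_pos: [0.5004, -0.1392, 0.051]
eef_rot: [[-0.998, -0.003, -0.064], [0.064, 0.0, -0.998], [0.003, -1.0, 0.0]]
force: [-8.2, 0.3, 4.1]
gripper_width: 0.123
```

```bash
python3 mv.py .501 -.139 .049 176.3; python3 look.py 9; python3 o2.py 9 .5004 -.1390 176.3 .0325
```

```text
t 14.35 pos [ 0.5004 -0.1392  0.051 ] xang 176.30 F [-8.19  0.29  4.1 ] w 0.123
shift cm [-0.06  0.2  -0.02] spin 0.000
```

View pics/q9t.png

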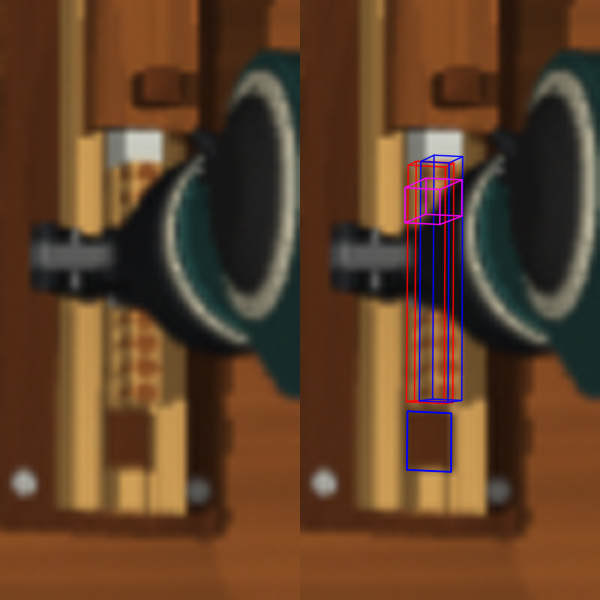

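View pics/q9s.png

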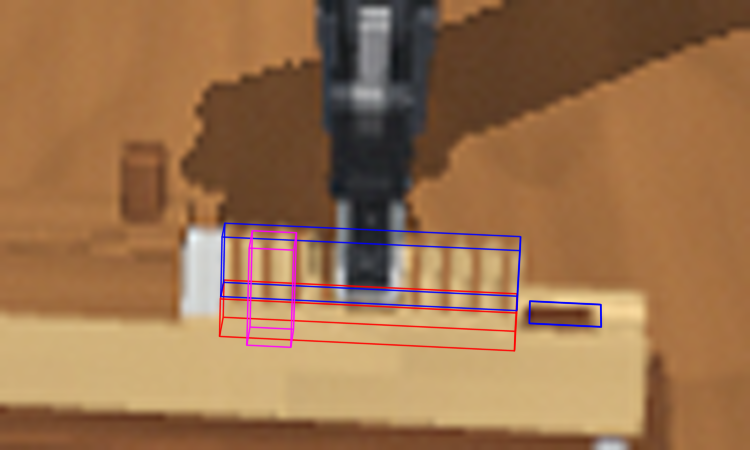

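{"name": "servo_tool", "arguments": {
  "rows": [
    {"hand": 0, "x": 0, "y": 0.05, "z": 0, "spin": 0},
    {"hand": 0, "x": 0, "y": 0.1, "z": 0, "spin": 0},
    {"hand": 0, "x": 0, "y": 0.15, "z": 0, "spin": 0},
    {"hand": 0, "x": 0, "y": 0.15, "z": 0, "spin": 0},
    {"hand": 0, "x": 0, "y": 0.15, "z": 0, "spin": 0}
  ]
}}

```text
t: 14.95
ee_pos: [0.5004, -0.1392, 0.0496]
eef_rot: [[-0.998, -0.003, -0.064], [0.064, 0.0, -0.998], [0.003, -1.0, 0.0]]
force: [-8.1, 0.2, 5.0]
gripper_width: 0.123
```

{"name": "servo_tool", "arguments": {
  "rows": [
    {"hand": 0, "x": 0, "y": 0.05, "z": 0, "spin": 0},
    {"hand": 0, "x": 0, "y": 0.08, "z": 0, "spin": 0},
    {"hand": 0, "x": 0, "y": 0.08, "z": 0, "spin": 0},
    {"hand": 0, "x": 0, "y": 0.08, "z": 0, "spin": 0},
    {"hand": 0, "x": 0, "y": 0.08, "z": 0, "spin": 0}
  ]
}}

```text
t: 15.45
ee_pos: [0.5004, -0.1392, 0.0488]
eef_rot: [[-0.998, -0.003, -0.064], [0.064, 0.0, -0.998], [0.003, -1.0, 0.0]]
force: [-8.0, -0.2, 4.3]
gripper_width: 0.124
```

{"name": "servo_tool", "arguments": {
  "rows": [
    {"hand": 0, "x": 0, "y": 0.05, "z": 0, "spin": 0},
    {"hand": 0, "x": 0, "y": 0.08, "z": 0, "spin": 0},
    {"hand": 0, "x": 0, "y": 0.08, "z": 0, "spin": 0},
    {"hand": 0, "x": 0, "y": 0.08, "z": 0, "spin": 0},
    {"hand": 0, "x": 0, "y": 0.08, "z": 0, "spin": 0}
  ]
}}

```text
t: 15.95
ee_pos: [0.5004, -0.1391, 0.0486]
eef_rot: [[-0.998, -0.003, -0.065], [0.065, -0.0, -0.998], [0.003, -1.0, 0.0]]
force: [-10.5, 0.7, 10.6]
gripper_width: 0.123
```

{"name": "servo_tool", "arguments": {
  "rows": [
    {"hand": 0, "x": 0, "y": 0.03, "z": 0, "spin": 0},
    {"hand": 0, "x": 0, "y": 0.06, "z": 0, "spin": 0},
    {"hand": 0, "x": 0, "y": 0.06, "z": 0, "spin": 0},
    {"hand": 0, "x": 0, "y": 0.06, "z": 0, "spin": 0},
    {"hand": 0, "x": 0, "y": 0.06, "z": 0, "spin": 0}
  ]
}}

```text
t: 16.45
ee_pos: [0.5004, -0.1392, 0.0486]
eef_rot: [[-0.998, -0.003, -0.065], [0.065, -0.0, -0.998], [0.003, -1.0, 0.0]]
force: [-12.1, 1.6, 17.2]
gripper_width: 0.123
```

{"name": "servo_tool", "arguments": {
  "rows": [
    {"hand": 0, "x": 0, "y": -0.08, "z": 0, "spin": 0},
    {"hand": 0, "x": 0.03, "y": -0.08, "z": 0, "spin": 0},
    {"hand": 0, "x": 0.06, "y": -0.08, "z": 0, "spin": 0},
    {"hand": 0, "x": 0.09, "y": -0.08, "z": 0, "spin": 0},
    {"hand": 0, "x": 0.09, "y": -0.08, "z": 0, "spin": 0}
  ]
}}

```text
t: 16.95
ee_pos: [0.5004, -0.1392, 0.0486]
eef_rot: [[-0.998, -0.001, -0.064], [0.064, -0.0, -0.998], [0.001, -1.0, 0.0]]
force: [-7.3, 0.2, 6.1]
gripper_width: 0.122
```

{"name": "servo_tool", "arguments": {
  "rows": [
    {"hand": 0.15, "x": 0, "y": 0, "z": 0, "spin": 0},
    {"hand": 0.2, "x": 0, "y": 0, "z": 0, "spin": 0},
    {"hand": 0.25, "x": 0, "y": 0, "z": 0, "spin": 0},
    {"hand": 0.3, "x": 0, "y": 0, "z": 0, "spin": 0},
    {"hand": 0.35, "x": 0, "y": 0, "z": 0, "spin": 0}
  ]
}}

```text
t: 17.45
ee_pos: [0.5016, -0.1391, 0.0485]
eef_rot: [[-0.998, 0.001, -0.064], [0.064, -0.0, -0.998], [-0.001, -1.0, 0.0]]
force: [0.3, 0.6, 0.2]
gripper_width: 0.355
```

```bash
python3 mv.py .501 -.139 .049 176.3; python3 look.py 10; python3 o2.py 10 .4996 -.1390 176.3 .030
```

```text
t 17.45 pos [ 0.5016 -0.1391  0.0485] xang 176.32 F [0.32 0.59 0.23] w 0.355
shift cm [ 0.06 -0.06 -0.01] spin 0.000
```

View pics/q10s.png

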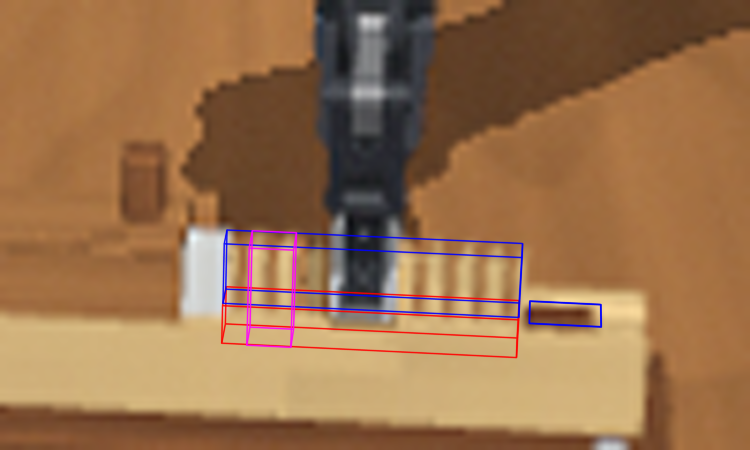

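{"name": "servo_tool", "arguments": {
  "rows": [
    {"hand": 0.4, "x": 0, "y": -0.5, "z": 0, "spin": 0},
    {"hand": 0.4, "x": 0, "y": -1.5, "z": 0, "spin": 0},
    {"hand": 0.4, "x": 0, "y": -3.5, "z": 0, "spin": 0},
    {"hand": 0.4, "x": 0, "y": -6, "z": 0, "spin": 0},
    {"hand": 0.4, "x": 0, "y": -9, "z": 0, "spin": 0}
  ]
}}

```text
t: 18.05
ee_pos: [0.5007, -0.1389, 0.1395]
eef_rot: [[-0.998, -0.001, -0.064], [0.064, 0.0, -0.998], [0.001, -1.0, -0.0]]
force: [1.5, 0.5, -0.6]
gripper_width: 0.406
```

{"name": "servo_tool", "arguments": {
  "rows": [
    {"hand": 0.4, "x": 0, "y": -3, "z": 0, "spin": 0},
    {"hand": 0.4, "x": 0, "y": -3, "z": 0, "spin": 0},
    {"hand": 0.4, "x": 0, "y": -3, "z": 0, "spin": 0},
    {"hand": 0.4, "x": 0, "y": -3, "z": 0, "spin": 0},
    {"hand": 0.4, "x": 0, "y": -3, "z": 0, "spin": 0}
  ]
}}

```text
t: 18.55
ee_pos: [0.5003, -0.139, 0.1674]
eef_rot: [[-0.998, -0.002, -0.064], [0.064, 0.0, -0.998], [0.002, -1.0, -0.0]]
force: [0.1, 0.3, -0.2]
gripper_width: 0.401
```

```bash
python3 mv.py .501 -.139 .049 176.3; python3 look.py 11; python3 o2.py 11 .4975 -.1390 176.3 .030
```

```text
t 18.55 pos [ 0.5003 -0.139   0.1674] xang 176.32 F [ 0.08  0.33 -0.24] w 0.401
shift cm [-0.09 11.84  0.  ] spin 0.000
```

View pics/q11s.png

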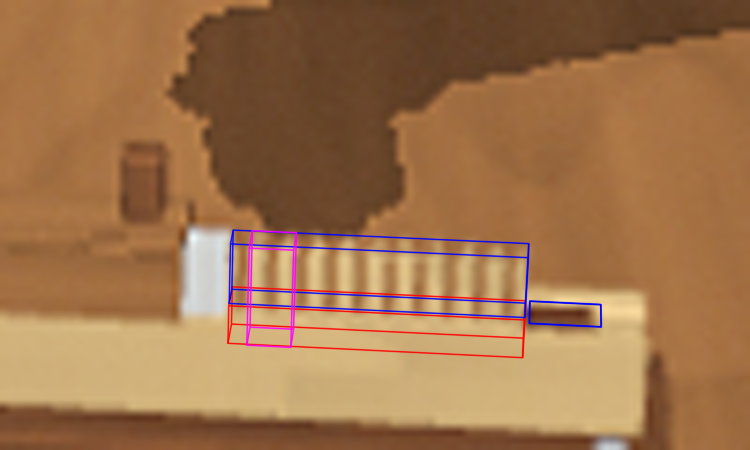

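View pics/q11t.png

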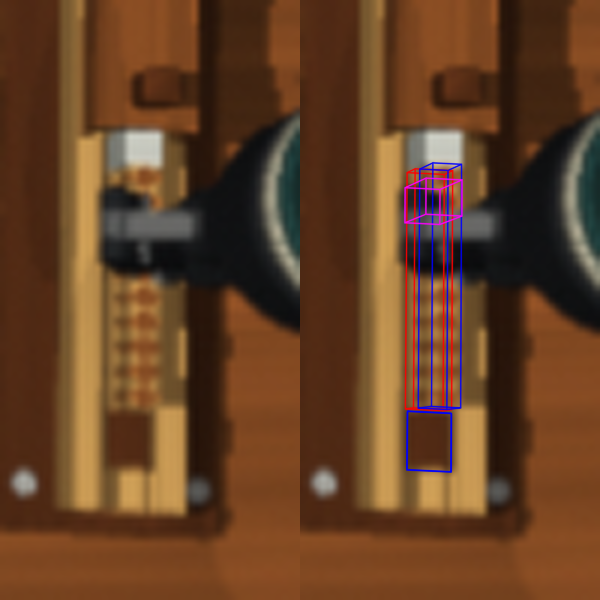

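Run:
```python
import cv2
s=cv2.imread("pics/side11.png")[160:205,310:390]
cv2.imwrite("pics/e11.png",cv2.resize(s,None,fx=10,fy=10,interpolation=2))
```

```text
(no output)
```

View pics/e11.png

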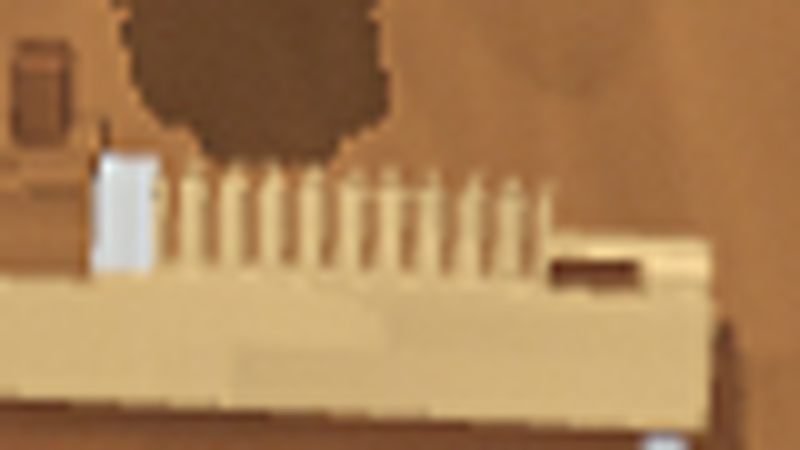

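```bash
python3 mv.py .533 -.1411 .075 176.3
```

```text
t 18.65 pos [ 0.5006 -0.1389  0.1675] xang 176.32 F [-0.13  0.04 -0.  ] w 0.399
shift cm [-3.27  9.24  0.01] spin 0.000
```

{"name": "servo_tool", "arguments": {
  "rows": [
    {"hand": 0, "x": -1.6, "y": 1, "z": 0, "spin": 0},
    {"hand": 0, "x": -3.2, "y": 3, "z": 0, "spin": 0},
    {"hand": 0, "x": -3.2, "y": 5.5, "z": 0, "spin": 0},
    {"hand": 0, "x": -3.2, "y": 7.5, "z": 0, "spin": 0},
    {"hand": 0, "x": -3.2, "y": 8.5, "z": 0, "spin": 0}
  ]
}}

```text
t: 19.15
ee_pos: [0.5316, -0.1408, 0.0809]
eef_rot: [[-0.998, -0.004, -0.064], [0.064, 0.001, -0.998], [0.004, -1.0, -0.001]]
force: [0.2, 0.1, 0.5]
gripper_width: 0.004
```

{"name": "servo_tool", "arguments": {
  "rows": [
    {"hand": 0, "x": 0, "y": 0.3, "z": 0, "spin": 0},
    {"hand": 0, "x": 0, "y": 0.6, "z": 0, "spin": 0},
    {"hand": 0, "x": 0, "y": 0.9, "z": 0, "spin": 0},
    {"hand": 0, "x": 0, "y": 1.1, "z": 0, "spin": 0},
    {"hand": 0, "x": 0, "y": 1.1, "z": 0, "spin": 0}
  ]
}}

```text
t: 19.65
ee_pos: [0.5332, -0.1412, 0.0727]
eef_rot: [[-0.998, 0.001, -0.064], [0.064, -0.0, -0.998], [-0.001, -1.0, 0.0]]
force: [-0.6, -0.2, 0.5]
gripper_width: 0.0
```

{"name": "servo_tool", "arguments": {
  "rows": [
    {"hand": 0, "x": 0, "y": 0.1, "z": 0, "spin": 0},
    {"hand": 0, "x": 0, "y": 0.2, "z": 0, "spin": 0},
    {"hand": 0, "x": 0, "y": 0.2, "z": 0, "spin": 0},
    {"hand": 0, "x": 0, "y": 0.2, "z": 0, "spin": 0},
    {"hand": 0, "x": 0, "y": 0.2, "z": 0, "spin": 0}
  ]
}}

```text
t: 20.15
ee_pos: [0.5331, -0.1412, 0.0704]
eef_rot: [[-0.998, 0.0, -0.064], [0.064, -0.0, -0.998], [-0.0, -1.0, 0.0]]
force: [-0.6, -0.2, -0.3]
gripper_width: 0.004
```

{"name": "servo_tool", "arguments": {
  "rows": [
    {"hand": 0, "x": 0, "y": 0.1, "z": 0, "spin": 0},
    {"hand": 0, "x": 0, "y": 0.2, "z": 0, "spin": 0},
    {"hand": 0, "x": 0, "y": 0.2, "z": 0, "spin": 0},
    {"hand": 0, "x": 0, "y": 0.2, "z": 0, "spin": 0},
    {"hand": 0, "x": 0, "y": 0.2, "z": 0, "spin": 0}
  ]
}}

```text
t: 20.65
ee_pos: [0.5331, -0.1412, 0.0684]
eef_rot: [[-0.998, -0.0, -0.064], [0.064, -0.0, -0.998], [0.0, -1.0, 0.0]]
force: [0.5, 0.2, -0.2]
gripper_width: 0.0
```

{"name": "servo_tool", "arguments": {
  "rows": [
    {"hand": 0, "x": 0, "y": 0.05, "z": 0, "spin": 0},
    {"hand": 0, "x": 0, "y": 0.1, "z": 0, "spin": 0},
    {"hand": 0, "x": 0, "y": 0.1, "z": 0, "spin": 0},
    {"hand": 0, "x": 0, "y": 0.1, "z": 0, "spin": 0},
    {"hand": 0, "x": 0, "y": 0.1, "z": 0, "spin": 0}
  ]
}}

```text
t: 21.15
ee_pos: [0.5331, -0.1412, 0.0674]
eef_rot: [[-0.998, -0.0, -0.064], [0.064, -0.0, -0.998], [0.0, -1.0, 0.0]]
force: [0.3, 0.0, 0.6]
gripper_width: 0.0
```

{"name": "servo_tool", "arguments": {
  "rows": [
    {"hand": 0, "x": 0, "y": 0.05, "z": 0, "spin": 0},
    {"hand": 0, "x": 0, "y": 0.1, "z": 0, "spin": 0},
    {"hand": 0, "x": 0, "y": 0.1, "z": 0, "spin": 0},
    {"hand": 0, "x": 0, "y": 0.1, "z": 0, "spin": 0},
    {"hand": 0, "x": 0, "y": 0.1, "z": 0, "spin": 0}
  ]
}}

```text
t: 21.65
ee_pos: [0.533, -0.1412, 0.0663]
eef_rot: [[-0.998, -0.0, -0.064], [0.064, -0.0, -0.998], [0.0, -1.0, 0.0]]
force: [0.7, -0.7, -0.1]
gripper_width: -0.005
```

{"name": "servo_tool", "arguments": {
  "rows": [
    {"hand": 0, "x": 0, "y": 0.03, "z": 0, "spin": 0},
    {"hand": 0, "x": 0, "y": 0.06, "z": 0, "spin": 0},
    {"hand": 0, "x": 0, "y": 0.06, "z": 0, "spin": 0},
    {"hand": 0, "x": 0, "y": 0.06, "z": 0, "spin": 0},
    {"hand": 0, "x": 0, "y": 0.06, "z": 0, "spin": 0}
  ]
}}

```text
t: 22.15
ee_pos: [0.5332, -0.1412, 0.0662]
eef_rot: [[-0.998, 0.0, -0.064], [0.064, -0.0, -0.998], [-0.0, -1.0, 0.0]]
force: [-1.8, -0.0, 5.5]
gripper_width: 0.004
```

{"name": "servo_tool", "arguments": {
  "rows": [
    {"hand": 0, "x": 0, "y": 0.02, "z": 0, "spin": 0},
    {"hand": 0, "x": 0, "y": 0.04, "z": 0, "spin": 0},
    {"hand": 0, "x": 0, "y": 0.04, "z": 0, "spin": 0},
    {"hand": 0, "x": 0, "y": 0.04, "z": 0, "spin": 0},
    {"hand": 0, "x": 0, "y": 0.04, "z": 0, "spin": 0}
  ]
}}

```text
t: 22.65
ee_pos: [0.5332, -0.1412, 0.0661]
eef_rot: [[-0.998, 0.0, -0.064], [0.064, -0.0, -0.998], [-0.0, -1.0, 0.0]]
force: [-2.6, 0.7, 9.0]
gripper_width: -0.004
```

{"name": "servo_tool", "arguments": {
  "rows": [
    {"hand": 0, "x": 0, "y": -0.8, "z": 0, "spin": 0},
    {"hand": 0, "x": 2, "y": -1.0, "z": 0, "spin": 0},
    {"hand": 0, "x": 4.5, "y": -1.0, "z": 0, "spin": 0},
    {"hand": 0, "x": 6.8, "y": -1.0, "z": 0, "spin": 0},
    {"hand": 0, "x": 6.8, "y": -1.0, "z": 0, "spin": 0}
  ]
}}

```text
t: 23.15
ee_pos: [0.4619, -0.1368, 0.0752]
eef_rot: [[-0.998, -0.003, -0.065], [0.065, 0.0, -0.998], [0.003, -1.0, 0.0]]
force: [0.7, 0.4, 0.2]
gripper_width: 0.003
```

{"name": "servo_tool", "arguments": {
  "rows": [
    {"hand": 0, "x": 0, "y": 0.2, "z": 0, "spin": 0},
    {"hand": 0, "x": 0, "y": 0.4, "z": 0, "spin": 0},
    {"hand": 0, "x": 0, "y": 0.6, "z": 0, "spin": 0},
    {"hand": 0, "x": 0, "y": 0.7, "z": 0, "spin": 0},
    {"hand": 0, "x": 0, "y": 0.7, "z": 0, "spin": 0}
  ]
}}

```text
t: 23.65
ee_pos: [0.4653, -0.1367, 0.068]
eef_rot: [[-0.998, -0.0, -0.064], [0.064, 0.0, -0.998], [0.0, -1.0, -0.0]]
force: [0.7, 1.0, -0.2]
gripper_width: -0.001
```

{"name": "servo_tool", "arguments": {
  "rows": [
    {"hand": 0, "x": 0, "y": 0.05, "z": 0, "spin": 0},
    {"hand": 0, "x": 0, "y": 0.1, "z": 0, "spin": 0},
    {"hand": 0, "x": 0, "y": 0.1, "z": 0, "spin": 0},
    {"hand": 0, "x": 0, "y": 0.1, "z": 0, "spin": 0},
    {"hand": 0, "x": 0, "y": 0.1, "z": 0, "spin": 0}
  ]
}}

```text
t: 24.15
ee_pos: [0.4652, -0.1368, 0.0674]
eef_rot: [[-0.998, 0.0, -0.064], [0.064, -0.0, -0.998], [-0.0, -1.0, 0.0]]
force: [-0.3, -0.4, 0.7]
gripper_width: -0.0
```

{"name": "servo_tool", "arguments": {
  "rows": [
    {"hand": 0, "x": 0, "y": 0.05, "z": 0, "spin": 0},
    {"hand": 0, "x": 0, "y": 0.1, "z": 0, "spin": 0},
    {"hand": 0, "x": 0, "y": 0.1, "z": 0, "spin": 0},
    {"hand": 0, "x": 0, "y": 0.1, "z": 0, "spin": 0},
    {"hand": 0, "x": 0, "y": 0.1, "z": 0, "spin": 0}
  ]
}}

```text
t: 24.65
ee_pos: [0.4652, -0.1368, 0.0664]
eef_rot: [[-0.998, -0.0, -0.064], [0.064, -0.0, -0.998], [0.0, -1.0, 0.0]]
force: [-0.3, -0.4, 0.8]
gripper_width: -0.003
```

{"name": "servo_tool", "arguments": {
  "rows": [
    {"hand": 0, "x": 0, "y": 0.03, "z": 0, "spin": 0},
    {"hand": 0, "x": 0, "y": 0.05, "z": 0, "spin": 0},
    {"hand": 0, "x": 0, "y": 0.05, "z": 0, "spin": 0},
    {"hand": 0, "x": 0, "y": 0.05, "z": 0, "spin": 0},
    {"hand": 0, "x": 0, "y": 0.05, "z": 0, "spin": 0}
  ]
}}

```text
t: 25.15
ee_pos: [0.4653, -0.1368, 0.0662]
eef_rot: [[-0.998, 0.0, -0.064], [0.064, -0.0, -0.998], [-0.0, -1.0, 0.0]]
force: [-2.5, 0.6, 4.9]
gripper_width: -0.005
```

```bash
python3 - <<'E'
from ov import *
for c in[(122,150),(165,150)]: print(atz("side",crop("side",c,(295,145),7.5),.0985))
E
python3 mv.py .610 -.1461 .14 176.3
```

```text
[ 0.58459637 -0.13809828  0.0985    ]
[ 0.57021045 -0.13878603  0.0985    ]
t 25.15 pos [ 0.4653 -0.1368  0.0662] xang 176.32 F [-2.52  0.59  4.9 ] w -0.005
shift cm [-14.5   -7.38  -0.  ] spin 0.000
```

{"name": "servo_tool", "arguments": {
  "rows": [
    {"hand": 0, "x": 0, "y": -3, "z": 0, "spin": 0},
    {"hand": 0, "x": -1.5, "y": -6, "z": 0, "spin": 0},
    {"hand": 0, "x": -5, "y": -7.4, "z": 0, "spin": 0},
    {"hand": 0, "x": -10, "y": -7.4, "z": 0, "spin": 0},
    {"hand": 0, "x": -14.5, "y": -7.4, "z": 0, "spin": 0}
  ]
}}

```text
t: 25.65
ee_pos: [0.6121, -0.1466, 0.1408]
eef_rot: [[-0.998, 0.002, -0.065], [0.065, -0.001, -0.998], [-0.002, -1.0, 0.001]]
force: [-0.3, -0.6, -0.3]
gripper_width: 0.003
```

{"name": "servo_tool", "arguments": {
  "rows": [
    {"hand": 0, "x": 0, "y": 0, "z": 0, "spin": 0},
    {"hand": 0, "x": 0, "y": 1, "z": 0, "spin": 0},
    {"hand": 0, "x": 0, "y": 2, "z": 0, "spin": 0},
    {"hand": 0, "x": 0, "y": 3, "z": 0, "spin": 0},
    {"hand": 0, "x": 0, "y": 4, "z": 0, "spin": 0}
  ]
}}

```text
t: 26.15
ee_pos: [0.6087, -0.1462, 0.0987]
eef_rot: [[-0.998, -0.001, -0.065], [0.065, 0.0, -0.998], [0.001, -1.0, 0.0]]
force: [0.3, 0.6, -0.5]
gripper_width: -0.005
```

```bash
python3 mv.py .610 -.1461 .082 176.3; python3 look.py 12
```

```text
t 26.15 pos [ 0.6087 -0.1462  0.0987] xang 176.30 F [ 0.34  0.62 -0.51] w -0.005
shift cm [-0.13  1.67 -0.02] spin -0.000
```

View pics/p12.png

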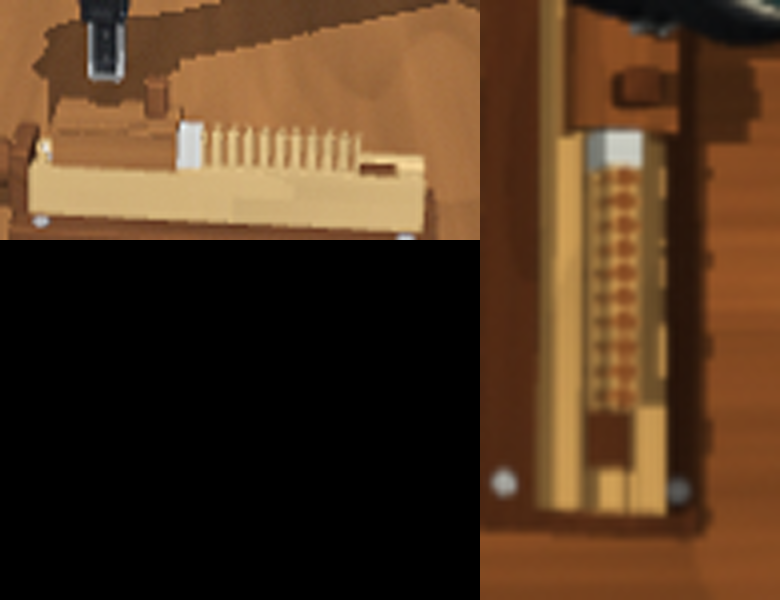

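{"name": "servo_tool", "arguments": {
  "rows": [
    {"hand": 0, "x": 0, "y": 0.8, "z": 0, "spin": 0},
    {"hand": 0, "x": 0, "y": 1.7, "z": 0, "spin": 0},
    {"hand": 0, "x": 0.3, "y": 1.7, "z": 0, "spin": 0},
    {"hand": 0, "x": 0.6, "y": 1.7, "z": 0, "spin": 0},
    {"hand": 0, "x": 0.9, "y": 1.7, "z": 0, "spin": 0}
  ]
}}

```text
t: 26.75
ee_pos: [0.6008, -0.1455, 0.0831]
eef_rot: [[-0.998, 0.0, -0.064], [0.064, -0.0, -0.998], [-0.0, -1.0, 0.0]]
force: [0.4, 0.5, 0.3]
gripper_width: 0.001
```

{"name": "servo_tool", "arguments": {
  "rows": [
    {"hand": 0, "x": 0.2, "y": 0, "z": 0, "spin": 0},
    {"hand": 0, "x": 0.4, "y": 0, "z": 0, "spin": 0},
    {"hand": 0, "x": 0.6, "y": 0, "z": 0, "spin": 0},
    {"hand": 0, "x": 0.8, "y": 0, "z": 0, "spin": 0},
    {"hand": 0, "x": 1.0, "y": 0, "z": 0, "spin": 0}
  ]
}}

```text
t: 27.25
ee_pos: [0.5917, -0.145, 0.0832]
eef_rot: [[-0.998, 0.002, -0.064], [0.064, -0.0, -0.998], [-0.002, -1.0, 0.0]]
force: [2.6, -0.6, -1.0]
gripper_width: -0.001
```

{"name": "servo_tool", "arguments": {
  "rows": [
    {"hand": 0, "x": 0.3, "y": 0, "z": 0, "spin": 0},
    {"hand": 0, "x": 0.6, "y": 0, "z": 0, "spin": 0},
    {"hand": 0, "x": 0.9, "y": 0, "z": 0, "spin": 0},
    {"hand": 0, "x": 1.2, "y": 0, "z": 0, "spin": 0},
    {"hand": 0, "x": 1.5, "y": 0, "z": 0, "spin": 0}
  ]
}}

```text
t: 27.75
ee_pos: [0.5759, -0.144, 0.0831]
eef_rot: [[-0.998, 0.001, -0.064], [0.064, -0.0, -0.998], [-0.001, -1.0, 0.0]]
force: [2.2, -0.2, 1.4]
gripper_width: 0.001
```

```bash
python3 mv.py .51 -.139 .082 176.3; python3 look.py 13
```

```text
t 27.75 pos [ 0.5759 -0.144   0.0831] xang 176.32 F [ 2.18 -0.16  1.37] w 0.001
shift cm [ 6.61  0.11 -0.08] spin 0.000
```

View pics/p13.png

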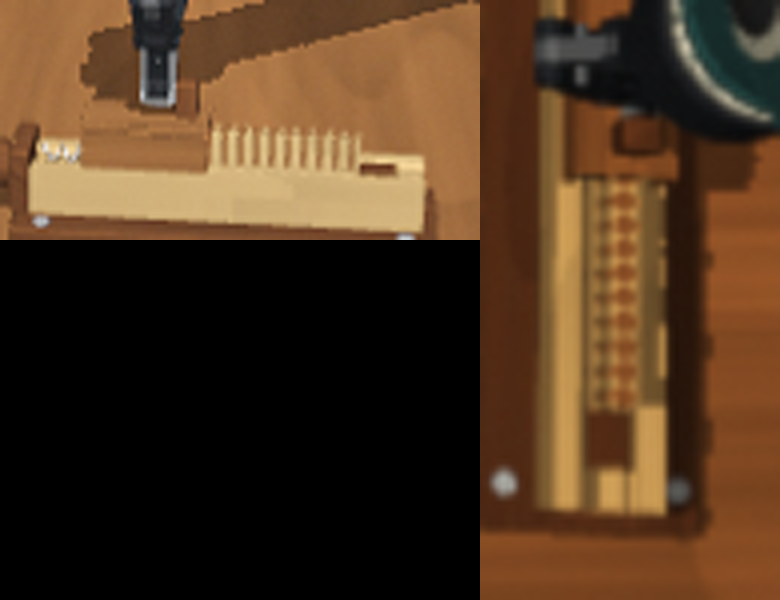

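{"name": "servo_tool", "arguments": {
  "rows": [
    {"hand": 0, "x": 0.5, "y": 0, "z": 0, "spin": 0},
    {"hand": 0, "x": 1, "y": 0, "z": 0, "spin": 0},
    {"hand": 0, "x": 1.5, "y": 0, "z": 0, "spin": 0},
    {"hand": 0, "x": 2, "y": 0, "z": 0, "spin": 0},
    {"hand": 0, "x": 2.5, "y": 0, "z": 0, "spin": 0}
  ]
}}

```text
t: 28.35
ee_pos: [0.5506, -0.1424, 0.0829]
eef_rot: [[-0.998, 0.0, -0.064], [0.064, -0.0, -0.998], [-0.0, -1.0, 0.0]]
force: [1.7, -0.9, 0.7]
gripper_width: 0.0
```

{"name": "servo_tool", "arguments": {
  "rows": [
    {"hand": 0, "x": 0.5, "y": 0, "z": 0, "spin": 0},
    {"hand": 0, "x": 1, "y": 0, "z": 0, "spin": 0},
    {"hand": 0, "x": 1.5, "y": 0, "z": 0, "spin": 0},
    {"hand": 0, "x": 2, "y": 0, "z": 0, "spin": 0},
    {"hand": 0, "x": 2.5, "y": 0, "z": 0, "spin": 0}
  ]
}}

```text
t: 28.85
ee_pos: [0.5257, -0.1408, 0.0829]
eef_rot: [[-0.998, 0.0, -0.064], [0.064, -0.0, -0.998], [-0.0, -1.0, 0.0]]
force: [2.2, -2.6, 2.2]
gripper_width: -0.001
```

{"name": "servo_tool", "arguments": {
  "rows": [
    {"hand": 0, "x": 0.2, "y": 0, "z": 0, "spin": 0},
    {"hand": 0, "x": 0.4, "y": 0, "z": 0, "spin": 0},
    {"hand": 0, "x": 0.6, "y": 0, "z": 0, "spin": 0},
    {"hand": 0, "x": 0.8, "y": 0, "z": 0, "spin": 0},
    {"hand": 0, "x": 1, "y": 0, "z": 0, "spin": 0}
  ]
}}

```text
t: 29.35
ee_pos: [0.516, -0.1401, 0.0828]
eef_rot: [[-0.998, -0.0, -0.064], [0.064, -0.0, -0.998], [-0.0, -1.0, 0.0]]
force: [2.3, -1.0, 1.1]
gripper_width: -0.004
```

{"name": "servo_tool", "arguments": {
  "rows": [
    {"hand": 0, "x": 0.2, "y": 0, "z": 0, "spin": 0},
    {"hand": 0, "x": 0.4, "y": 0, "z": 0, "spin": 0},
    {"hand": 0, "x": 0.6, "y": 0, "z": 0, "spin": 0},
    {"hand": 0, "x": 0.7, "y": 0, "z": 0, "spin": 0},
    {"hand": 0, "x": 0.8, "y": 0, "z": 0, "spin": 0}
  ]
}}

```text
t: 29.85
ee_pos: [0.508, -0.1396, 0.0828]
eef_rot: [[-0.998, -0.0, -0.064], [0.064, -0.0, -0.998], [0.0, -1.0, 0.0]]
force: [2.7, -2.7, 1.0]
gripper_width: 0.002
```

{"name": "servo_tool", "arguments": {
  "rows": [
    {"hand": 0, "x": 0.1, "y": 0, "z": 0, "spin": 0},
    {"hand": 0, "x": 0.2, "y": 0, "z": 0, "spin": 0},
    {"hand": 0, "x": 0.3, "y": 0, "z": 0, "spin": 0},
    {"hand": 0, "x": 0.3, "y": 0, "z": 0, "spin": 0},
    {"hand": 0, "x": 0.3, "y": 0, "z": 0, "spin": 0}
  ]
}}

```text
t: 30.35
ee_pos: [0.5049, -0.1392, 0.0828]
eef_rot: [[-0.998, -0.0, -0.064], [0.064, 0.0, -0.998], [0.001, -1.0, -0.0]]
force: [1.1, -1.7, 0.5]
gripper_width: -0.006
```

{"name": "servo_tool", "arguments": {
  "rows": [
    {"hand": 0, "x": 0.1, "y": 0, "z": 0, "spin": 0},
    {"hand": 0, "x": 0.2, "y": 0, "z": 0, "spin": 0},
    {"hand": 0, "x": 0.2, "y": 0, "z": 0, "spin": 0},
    {"hand": 0, "x": 0.2, "y": 0, "z": 0, "spin": 0},
    {"hand": 0, "x": 0.2, "y": 0, "z": 0, "spin": 0}
  ]
}}

```text
t: 30.85
ee_pos: [0.5048, -0.1391, 0.0829]
eef_rot: [[-0.998, 0.004, -0.064], [0.064, -0.0, -0.998], [-0.004, -1.0, -0.0]]
force: [6.9, -2.7, -4.9]
gripper_width: 0.003
```

{"name": "servo_tool", "arguments": {
  "rows": [
    {"hand": 0, "x": 0.1, "y": 0, "z": 0, "spin": 0},
    {"hand": 0, "x": 0.2, "y": 0, "z": 0, "spin": 0},
    {"hand": 0, "x": 0.2, "y": 0, "z": 0, "spin": 0},
    {"hand": 0, "x": 0.2, "y": 0, "z": 0, "spin": 0},
    {"hand": 0, "x": 0.2, "y": 0, "z": 0, "spin": 0}
  ]
}}

```text
t: 31.35
ee_pos: [0.5048, -0.1391, 0.0831]
eef_rot: [[-0.998, 0.008, -0.064], [0.064, -0.0, -0.998], [-0.008, -1.0, -0.0]]
force: [12.0, -2.3, -8.8]
gripper_width: 0.001
```

```bash
python3 mv.py .51 -.139 .082 176.3; python3 look.py 14
```

```text
t 31.35 pos [ 0.5048 -0.1391  0.0831] xang 176.35 F [12.01 -2.29 -8.8 ] w 0.001
shift cm [-0.52  0.11 -0.04] spin 0.001
```

View pics/p14.png

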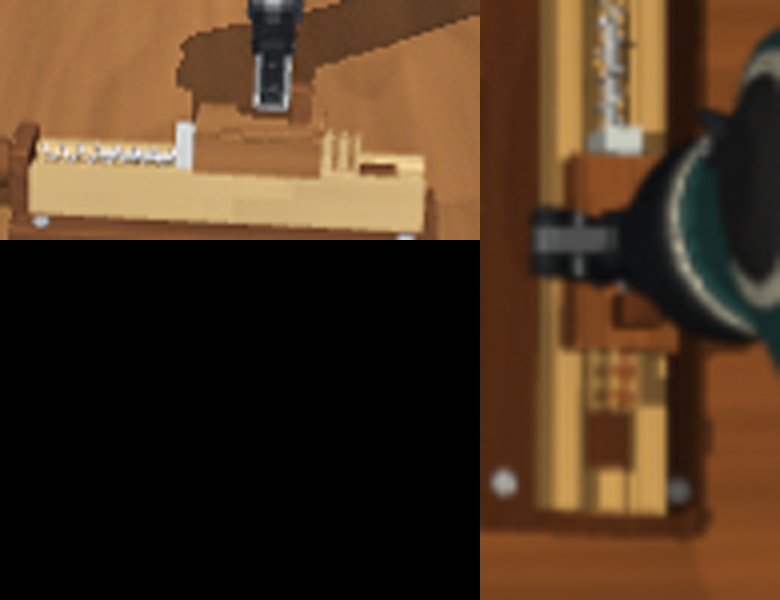

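{"name": "servo_tool", "arguments": {
  "rows": [
    {"hand": 0, "x": -0.6, "y": 0, "z": 0, "spin": 0},
    {"hand": 0, "x": -1.2, "y": -0.5, "z": 0, "spin": 0},
    {"hand": 0, "x": -1.5, "y": -3, "z": 0, "spin": 0},
    {"hand": 0, "x": -1.5, "y": -7, "z": 0, "spin": 0},
    {"hand": 0, "x": -1.5, "y": -11, "z": 0, "spin": 0}
  ]
}}

```text
t: 31.95
ee_pos: [0.5149, -0.1393, 0.1936]
eef_rot: [[-0.998, -0.004, -0.064], [0.064, 0.001, -0.998], [0.004, -1.0, -0.001]]
force: [0.9, -2.1, 0.5]
gripper_width: -0.003
```

{"name": "servo_tool", "arguments": {
  "rows": [
    {"hand": 0, "x": 0, "y": -2, "z": 4, "spin": 0},
    {"hand": 0, "x": 0, "y": -3, "z": 8, "spin": 0},
    {"hand": 0, "x": 0, "y": -4, "z": 12, "spin": 0},
    {"hand": 0, "x": 0, "y": -4, "z": 16, "spin": 0},
    {"hand": 0, "x": 0, "y": -4, "z": 20, "spin": 0}
  ]
}}

```text
t: 32.45
ee_pos: [0.5026, -0.3405, 0.2335]
eef_rot: [[-0.998, -0.001, -0.064], [0.064, 0.001, -0.998], [0.001, -1.0, -0.001]]
force: [0.7, 0.3, -0.0]
gripper_width: -0.004
```

```bash
python3 mv.py .51 -.139 .082 176.3; python3 look.py 15
python3 - <<'E'
from ov import *
print(atz("top",crop("top",(140,350),(365,220),6),.0745), atz("top",crop("top",(100,155),(365,220),6),.0745))
a=cv2.imread("pics/top15.png"); b=cv2.imread("pics/side15.png")
cv2.imwrite("pics/f15.png",np.hstack([cv2.resize(a[180:330,160:430],(400,222),interpolation=2),cv2.resize(b[150:330,180:420],(400,300),interpolation=2)[:222]]))
E
```

```text
t 32.45 pos [ 0.5026 -0.3405  0.2335] xang 176.34 F [ 0.74  0.3  -0.01] w -0.004
shift cm [  0.54  15.17 -20.15] spin 0.001
[ 0.4701855  -0.13261445  0.0745    ] [ 0.5500384  -0.12075467  0.0745    ]
```

View pics/p15.png

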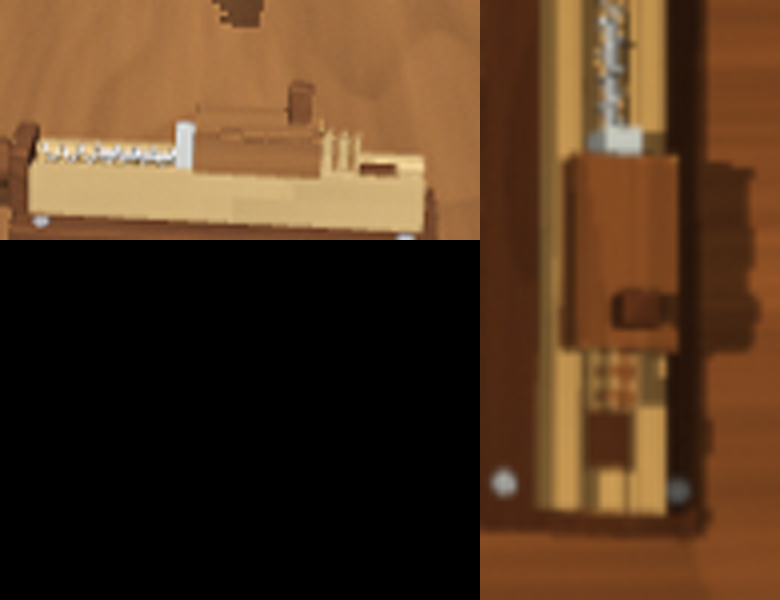

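View pics/side15.png

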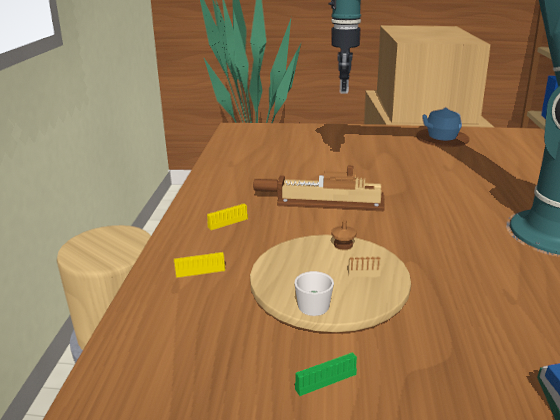

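```bash
python3 -c "
from station import manip
print(manip.hand_in())"
```

```text
the job is handed in; nothing more can be done
None
```

I loaded the longer strip into the nailer, slid the cover rail home, and handed the job in at about 32.5 s, with the arm well clear. No verdict came back.

- **Strip:** I pushed it back against the follower; the force matched the spring and peaked at about 8.5 N. I then lowered it behind the nose block, felt the floor, eased off and let go. Floor contact briefly raised the wrist reading to about 17 N up and 12 N along the channel. By my estimate the strip stayed under 30 N against the nailer, but the interface does not report that figure.
- **Flatness:** I touched the top of the strip near both ends with the shut fingers. Both were firm at z = 66.2 mm; 66 mm is expected for a strip lying flat.
- **Rail:** It slid with about 2–3 N and came to a firm stop, which I confirmed up to 12 N with no further movement. It travelled about 89 mm, within the 88–98 mm given.
- **Bystanders:** In the last side picture the shorter strip, the cup and the top look to be where they were at the start.
- **Disagreement:** The top camera put the follower's face about 3 mm away from where I felt it, and the strip about 1.4 mm to one side of the robot's reading. I went by feel for the follower and shifted the strip sideways by about that amount.

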